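# Move a varnished tile from its dust cover to the organiser with a spatula

## Task

Pinch the two orange side tabs of the clear dust cover to unclip it, lift it off and stand it wholly on the cork mat. Then take the blue-handled spatula from its sloping rest, slide its blade under the painted tile between the cradle's two battens, lift the tile on the blade, carry it level and lay it, painted face up, centred and lengthwise across the two battens on the bamboo organiser; never touch the freshly varnished tile with the gripper. Finally draw the spatula out from under it, lay it down with its blade flat on the shelf, let go, and leave everything else where it stands.

Things in the scene. Friction and masses are not known exactly. Their poses are not given: they have to be found in the camera images.
- cover: Clear plastic dust cover clipped over the cradle, 132 long (x) x 60 wide (y), roof at z 40, about 140 g. Origin: centre of its underside; x lengthwise, z up; it stands on the foot of its two end walls (z 0). At the middle of each long side an orange spring tab is hinged at z 38; its lower end hooks under the cradle's flange.
- pinch (a point): Midpoint between the beads of the cover's two tabs, 62 mm over the cover's underside; axes as the cover's. The beads are 24 long along x; outer faces at y +-33 (66 across), tops at z +3. Pinched to about 56 mm across (about 5 N each, then a hard stop) they swing the hooks clear: only then the cover lifts straight up. It can be carried so. Nothing beside the beads but roof, 22 mm below.
- cradle: Fixed grey drying cradle the cover is clipped to, 124 long (x) x 66 wide (y), floor at z 14. Origin: centre of its underside on the shelf; x lengthwise, away from the robot, z up. Two wooden battens along x, 104 long, 6 wide, from z 14 to z 28, leave an open channel 38 wide and 14 high between them, open at both ends, under the tile. The shelf between cradle, organiser and robot is clear.
- tile: Painted, varnished ceramic tile 100 (x) x 50 (y) x 6, about 75 g, lying loose across the cradle's battens under the cover, centred on the cradle. Origin: centre of its underside; z towards its painted face.
- spatula: Cranked spatula, about 100 g. Steel blade 98 (x) x 26 (y) x 3; origin: centre of the blade's underside; +x to the tip, z up when the blade lies flat. A neck rises at x -49 to -62. Centre of mass at x -29: laid flat it stays on its blade. At the start it lies in the rest with its tip 45 degrees down.
- handle (a point): Point in the middle of the spatula's blue handle's thickness, at x -95, z 39 of the spatula, 31 mm behind the handle's front end; axes as the spatula's. The handle is parallel to the blade: x -64 to -144, 16 wide (y), z 30 to 48 in the spatula's frame.
- rest: Fixed bamboo rest with a ramp at 45 degrees falling towards +x, low side cheeks and a toe stop; foot 120 x 70. Origin: centre of the foot's underside. The spatula lies on the ramp, tip down at the toe stop towards +x; its handle stands free beyond the ramp's upper end, its grip at about x -34, z 141. The spatula comes off by lifting.
- organiser: Fixed bamboo desk organiser 190 (x) x 170 (y), deck at z 62, a rack up to z 120 along its back (x from 43 to 93); a tray front with a small pull stands 13 mm proud of its front. Origin: centre of its underside; front faces -x, the robot's side.
- display (a point): Middle of the two display battens on the organiser's deck, at the height of their tops (76 mm over the shelf, 14 over the deck), 30 mm in front of the organiser's centre. Axes as the organiser's: the battens run along x, each 110 long and 14 wide, and leave a channel 38 wide between them, open to the front; the tile lies centred here, lengthwise along x.
- mat: Fixed cork mat 200 (x) x 140 (y) x 3. Origin: centre of its underside. Place for the cover, lengthwise along x.
- frog: Bystander, loose, to be left alone: green glass frog, about 60 across, 46 high. Origin: centre of its underside.
- egg_cup: Bystander, loose, to be left alone: steel egg cup, 48 across, 58 high. Origin: centre of its underside.
- dish: Bystander, loose, to be left alone: blue dish, 64 across, 22 high. Origin: centre of its underside.
- vase: Bystander, loose, to be left alone: black vase, 88 across, 175 high. Origin: centre of its underside.
- varnish: Bystander, loose, to be left alone: varnish jar, amber glass, 52 across, 65 high. Origin: centre of its underside.
- candle_tin: Bystander, loose, to be left alone: candle tin, 48 across, 28 high. Origin: centre of its underside.

How it is judged:
By the outcome, as a careful person would: the job done as asked, in the order asked, and still so for the second after the job is handed in, with the robot touching nothing.
It also fails if it takes over 72 s, if anything falls off the work surface, if the arm or the gripper's body presses on something with over 40 N, if the wrist force passes 120 N, or if a joint passes its speed limit or range.

## Robot

A 6-joint arm with a two-finger parallel gripper is mounted at the origin on the work surface. World frame = base frame: x ahead of the robot, y to its left, z up, the work surface at z = 0. Lengths are in m, angles in degrees, forces in N, time in s.
With the tool pointing down it reaches from about 0.35 to 0.775 m from the base axis. Payload 5.5 kg.
Tool frame: the origin (TCP) lies at the very end of the fingers, on their centre line; the grasp point (between the pads) lies 19 mm behind it (ctrl.tcp_to_grasp is the distance from the TCP to the grasp point, in m); z points along the fingers, y is the direction in which the jaws open and shut (so a half turn about z gives the same grasp; the last joint's range is limited). The gripper opens to 85 mm and grips with 20 to 120 N. Pads are 22 mm wide; open, the fingers measure 114 mm over their backs; the gripper's body (76 mm by 85 mm) begins 54 mm behind the grasp point. The pads swing forward as they close: fully open they stand 13 mm farther back than shut.
Start: joints at [-78.243, 17.945, 2.641, 74.691, 0, 82.002], TCP at [0.194, -0.541, 0.231] pointing down, gripper open.
Joint ranges: [-158.12, 158.12], [-49.38, 96.58], [-58.88, 72.47], [-126.05, 133.96], [-84.25, 85.87], [-180, 180]. Speed limits (degrees/s): [147.25, 147.25, 180, 180, 180, 180].

## Interface

Orientations are given as [roll, pitch, yaw] about the fixed x, y, z axes, in that order (R = Rz(yaw) Ry(pitch) Rx(roll)).
In Python, from workcell import ctrl gives the robot as it stands.
- The arm moves only by the tool servo_tool, never from a script. Its argument "motion" is a list of rows, each a list of 7 numbers: the shift along the world's x, y, z in m, then the turn, a rotation vector about the world's x, y, z in rad, then the opening in per cent of the stroke, from 0 (shut) to 100 (fully open). A call has 1 to 8 rows; each row is the pose to reach, as a shift and turn from the pose commanded when the call began; what a row does not reach only later rows make up. A row lasts 1/10 s, in which the tool goes at most 50 mm and 8.59 degrees, less where a joint would pass 70% of its speed; a pose out of reach is approached as far as the arm can. A call with a gripper value outside its range is refused whole. The fingers move at their own pace and stop on an object; "squeeze" is the grip in N (left out, the last holds). Time passes only in rows, so rows that repeat a pose let the fingers close. It gives the time, the measured TCP pose, the force and the opening at its end, in the units of the state.
- ctrl.get_obs(): the state, without advancing time (a new reading comes with each control period).
- ctrl.grab_frame(name): name is "scene" or "top" or "wrist"; returns a dict with "image" (384x512x3 uint8, blue, green, red), "depth" (384x512 float32, m along the optical axis (not along the pixel's ray), 0 where there is no reading), "intrinsics" (3x3 intrinsics, pixels), "camera_from_world" (4x4, takes a point from world to camera coordinates). Camera axes: x right, y up, looking along -z (the intrinsics and any distortion apply to the point x, -y, -z); pixel columns grow to the right and rows downward; lengths in m; the calibration is good to about 2 mm. A picture is of the moment at which its call begins.
- ctrl.finish_job(): hands the job in, once; it reports no verdict.
The state is a dict: "time": time; "joint_positions": joint angles; "qvel": joint speeds; "joint_torque": joint torques, N m; "position": TCP position; "tool_rot": TCP orientation; "contact_force": force on the tool from outside, world axes, zero at the start; "ft_torque": the same for the moment, N m; "finger_gap": finger opening in m.
Only numpy, scipy, OpenCV 4.12 (cv2) and the standard library are available. Lean on these libraries where they do the work, as an engineer would, in place of code of your own. Each camera call takes 0.05 s, during which the arm holds its last target.

## Working session

There is one attempt and no reset: what is moved stays moved. The work goes in short steps, Python scripts to look and compute and a tool call to move; the robot and the scene stay as the last step left them, time stands still between calls to the robot, and variables do not carry over. Pictures are saved under pics/ and viewed, and the job is handed in when it is done.

Besides the shell and the picture viewer there is one more tool, called after "Call:" in YAML: its name, and indented under it one key for each argument. servo_tool: Moves the arm, as the interface text tells. Its arguments: {"type":"object","properties":{"motion":{"type":"array","items":{"type":"array","items":{"type":"number"}}},"squeeze":{"type":"number"}},"required":["motion"]}

```bash
mkdir -p pics; ls
python3 - <<'E'
from workcell import ctrl
import cv2,numpy as np,pickle
o=ctrl.get_obs();print(o, ctrl.tcp_to_grasp)
for n in["scene","top","wrist"]:
    f=ctrl.grab_frame(n);cv2.imwrite(f"pics/{n}0.png",f["image"]);pickle.dump(f,open(f"{n}0.pkl","wb"))
    print(n,f["intrinsics"],f["camera_from_world"],{k:v for k,v in f.items() if k not in("image","depth","intrinsics","camera_from_world")})
E
```

```text
pics
{'time': 0.0, 'joint_positions': array([-7.82427146e+01,  1.79906504e+01,  2.57774248e+00,  7.46907786e+01,
        3.32710713e-04,  8.20023655e+01]), 'qvel': array([ 0.04489929, -0.05728988,  0.0344694 ,  0.00446546,  0.07046994,
        0.13296515]), 'joint_torque': array([ 6.39650098e-04, -4.80626249e+01,  2.98534620e+01,  1.93525414e-02,
       -1.28203910e-04, -9.79864723e-06]), 'position': array([ 0.19424529, -0.5406597 ,  0.23041587]), 'tool_rot': array([-1.79897368e+02, -1.47556080e-02,  1.97549064e+01]), 'contact_force': array([ 0.23694663, -0.13934182,  0.36880527]), 'ft_torque': array([ 0.05968648, -0.00697534, -0.00827119]), 'finger_gap': 0.08514227991423032} 0.0187
scene [[346.65466058   0.         255.26212681]
 [  0.         346.65466058 192.6436351 ]
 [  0.           0.           1.        ]] [[-0.7735292   0.63366417 -0.01105822  0.40168513]
 [-0.5518684  -0.66489514  0.50334454  0.30465826]
 [ 0.31159885  0.39545438  0.86401504 -1.43684327]
 [ 0.          0.          0.          1.        ]] {}
top [[384.29300361   0.         255.73674365]
 [  0.         384.29300361 189.42016805]
 [  0.           0.           1.        ]] [[ 0.00390731 -0.99995207  0.00897697  0.04517985]
 [ 0.99692149  0.00459814  0.07827138 -0.53947734]
 [-0.0783089   0.0086435   0.99689167 -1.26221922]
 [ 0.          0.          0.          1.        ]] {}
wrist [[277.00746241   0.         257.68715586]
 [  0.         277.00746241 185.96263389]
 [  0.           0.           1.        ]] [[ 0.33880961 -0.94085121 -0.00265399 -0.57374767]
 [ 0.89361759  0.32268034 -0.31196956  0.04212363]
 [ 0.29437333  0.10332663  0.95008839 -0.38076007]
 [ 0.          0.          0.          1.        ]] {}
```

View pics/top0.png

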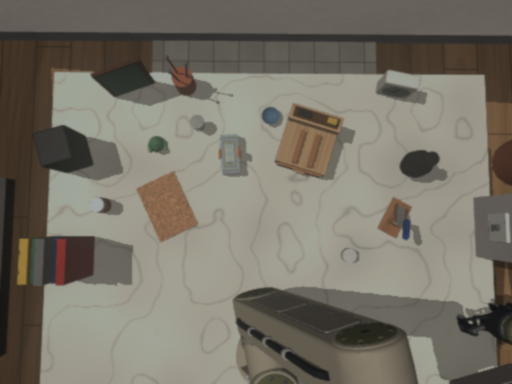

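View pics/scene0.png

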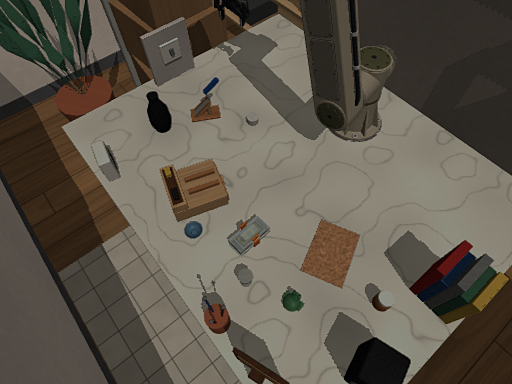

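View pics/wrist0.png

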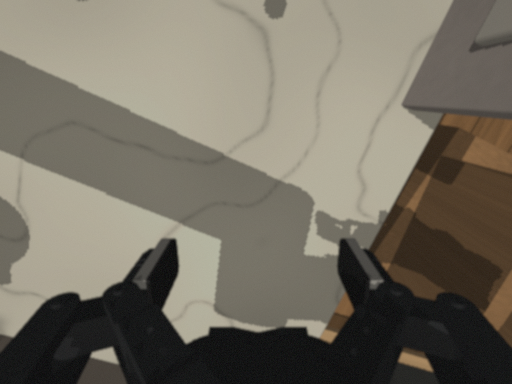

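```bash
cat > h.py <<'E'
import numpy as np,cv2,pickle
from scipy.spatial.transform import Rotation as Ro
def grab(n,name):
    from workcell import ctrl
    f=ctrl.grab_frame(n);cv2.imwrite(f"pics/{name}.png",f["image"]);pickle.dump(f,open(f"{name}.pkl","wb"));return f
def load(name): return pickle.load(open(f"{name}.pkl","rb"))
def ray(f,u,v):
    K=f["intrinsics"];T=f["camera_from_world"];R=T[:3,:3];c=-R.T@T[:3,3]
    d=R.T@np.array([(u-K[0,2])/K[0,0],-(v-K[1,2])/K[1,1],-1.]);return c,d
def onz(f,u,v,z):
    c,d=ray(f,u,v);return c+d*(z-c[2])/d[2]
def dp(f,u,v):
    c,d=ray(f,u,v);return c+d*f["depth"][int(round(v)),int(round(u))]
def cloud(f):
    K=f["intrinsics"];T=f["camera_from_world"];R=T[:3,:3];c=-R.T@T[:3,3]
    v,u=np.mgrid[0:384,0:512];d=np.stack([(u-K[0,2])/K[0,0],-(v-K[1,2])/K[1,1],-np.ones(u.shape)],-1)
    return c+(d@R)*f["depth"][...,None]
def proj(f,p):
    T=f["camera_from_world"];K=f["intrinsics"];q=T[:3,:3]@np.asarray(p)+T[:3,3]
    return np.array([K[0,2]+K[0,0]*q[0]/-q[2],K[1,2]-K[1,1]*q[1]/-q[2]])
def crop(f,x0,y0,x1,y1,s,name):
    im=cv2.resize(f["image"][y0:y1,x0:x1],None,fx=s,fy=s,interpolation=cv2.INTER_CUBIC)
    im=np.clip(im.astype(float)*1.4,0,255).astype(np.uint8)
    # ticks each 10px
    for x in range((x0+9)//10*10,x1,10):
        X=int((x-x0+.5)*s);cv2.line(im,(X,0),(X,6),(0,0,255),1);
        if x%20==0:cv2.putText(im,str(x),(X-10,18),0,.38,(0,0,255),1)
    for y in range((y0+9)//10*10,y1,10):
        Y=int((y-y0+.5)*s);cv2.line(im,(0,Y),(6,Y),(0,0,255),1);
        if y%20==0:cv2.putText(im,str(y),(8,Y+4),0,.38,(0,0,255),1)
    cv2.imwrite(f"pics/{name}.png",im)
def st():
    from workcell import ctrl
    o=ctrl.get_obs();print("t",round(o["time"],2),"pos",o["position"].round(4),"rot",o["tool_rot"].round(2),"F",o["contact_force"].round(1),"gap",round(o["finger_gap"],4),"J",o["joint_positions"].round(1));return o
E
python3 - <<'E'
from h import *
f=load("top0")
crop(f,130,95,350,250,3.6,"c1"); crop(f,340,180,440,280,6,"c2")
C=cloud(f)
for n,(u,v) in dict(mat=(167,206),cradle=(231,153),org=(308,148),rest=(398,215),dish=(271,116),frog=(156,144),egg=(197,122),vase=(417,163),tin=(349,256),var=(100,204)).items(): print(n,C[v,u].round(3))
E
```

```text
mat [0.483 0.346 0.004]
cradle [0.657 0.129 0.051]
org [ 0.672 -0.122  0.065]
rest [ 0.455 -0.414  0.056]
dish [ 0.792 -0.004  0.012]
frog [0.688 0.38  0.034]
egg [0.758 0.242 0.058]
vase [ 0.614 -0.447  0.134]
tin [ 0.321 -0.259  0.029]
var [0.487 0.546 0.065]
```

View pics/c1.png

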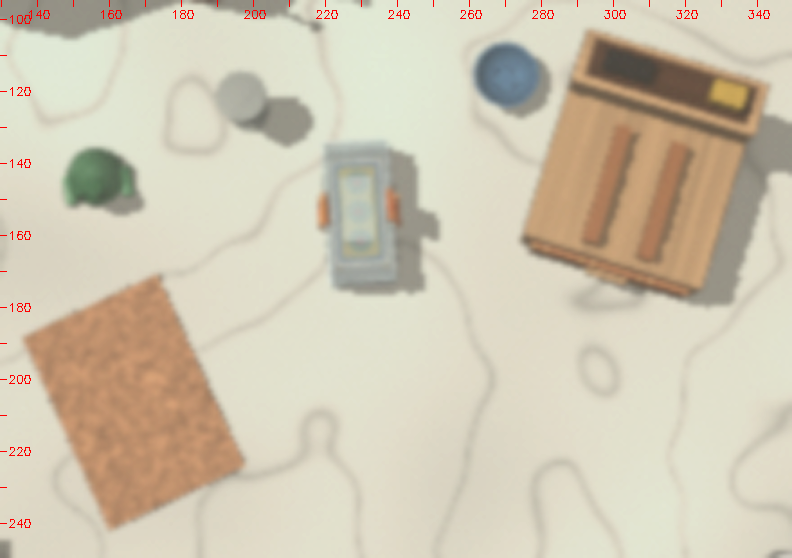

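View pics/c2.png

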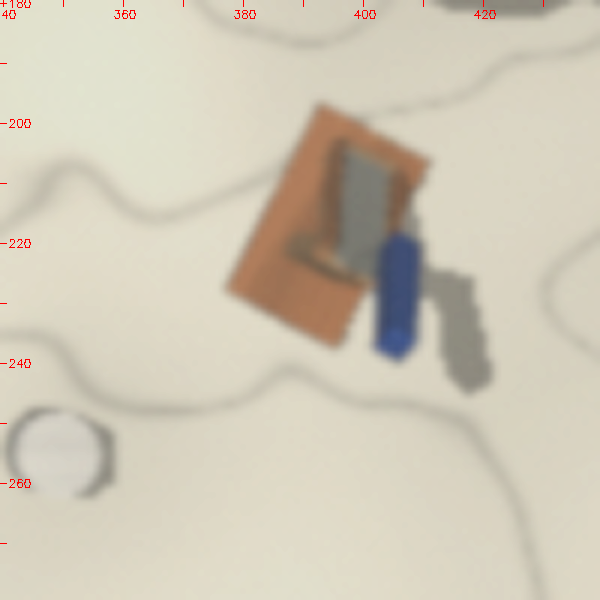

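Run:
```python
from h import *
f=load("wrist0");T=f["camera_from_world"];c=-T[:3,:3].T@T[:3,3]
R=Ro.from_euler('xyz',[180,0,19.755],degrees=True).as_matrix()
print("cam in tool",R.T@(c-np.array([0.194245,-0.54066,0.230416])), "axis look in tool",R.T@(-T[:3,:3].T[:,2]), "up",R.T@T[:3,:3].T[:,1])
f=load("top0")
z=.003
P=[onz(f,u,v,.003) for u,v in [(137,188),(174,171),(198,223),(160,241)]]
print(np.array(P).round(4), np.mean(P,0).round(4))
a=P[1]-P[2];b=P[0]-P[3];print(np.degrees(np.arctan2(a[1],a[0])),np.degrees(np.arctan2(b[1],b[0])),np.linalg.norm(a),np.linalg.norm(b))
C=cloud(f)
print((C[130:180:4,215:245:2,2]*1000).round())
P=[onz(f,u,v,.012) for u,v in [(393,197),(411,206),(396,237),(378,228)]]
print(np.array(P).round(4), np.mean(P,0).round(4))
```

```text
cam in tool [ 0.07919     0.00017758 -0.14295829] axis look in tool [-0.31197272 -0.00225235  0.95008839] up [ 0.95009067 -0.00164776  0.31196956]
[[0.5437 0.4484 0.003 ]
 [0.6021 0.3248 0.003 ]
 [0.4267 0.2408 0.003 ]
 [0.3662 0.3667 0.003 ]] [0.4847 0.3452 0.003 ]
25.603690526234345 24.717613699979502 0.19450682917578238 0.1952982369283792
[[-4. -2. -0. -1.  2.  0. -1.  1.  5.  4.  3.  1.  3.  3. -1.]
 [-0.  2. -4. 40. 42. 40. 39. 40. 36. 37. 40.  6.  3. -2.  4.]
 [-0.  2. 43. 41. 43. 44. 40. 41. 40. 39. 39. 45.  6. -1. -2.]
 [ 4.  4. 14. 39. 45. 39. 41. 40. 39. 42. 39. 40.  4.  3.  2.]
 [ 1.  2.  4. 40. 44. 57. 51. 56. 47. 44. 37. 38. -0. -3. -4.]
 [ 1. -2. 64. 35. 40. 54. 56. 53. 57. 53. 38. 62. 44.  1.  0.]
 [-1.  0. 66. 39. 41. 52. 51. 54. 48. 53. 40. 66. 38.  4. -5.]
 [-3. -3. 27. 44. 39. 53. 53. 52. 55. 54. 36. 38. 15. -1. -2.]
 [-2.  2. -1. 40. 42. 41. 48. 40. 47. 39. 40. 41. 17.  2. -4.]
 [ 1. -1.  0. 41. 38. 37. 43. 39. 42. 41. 41. 43. 20.  1. -1.]
 [ 4. -2. -1. 41. 44. 40. 41. 41. 40. 39. 38. 36. 41. -1. -3.]
 [ 6.  3.  4. 16. 25. 22. 16. 12.  8.  6.  2.  4.  6.  1. -7.]
 [-1. -4. -0.  2. -3.  1.  1. -2. -3. -2. -1.  4.  4. -1.  2.]]
[[ 0.5165 -0.415   0.012 ]
 [ 0.4865 -0.475   0.012 ]
 [ 0.3827 -0.4218  0.012 ]
 [ 0.4124 -0.3622  0.012 ]] [ 0.4495 -0.4185  0.012 ]
```

Call:
servo_tool:
  motion:
    - [0.027, 0.042, 0.01, 0, 0, 0.15, 100]
    - [0.054, 0.084, 0.02, 0, 0, 0.3, 100]
    - [0.081, 0.126, 0.02, 0, 0, 0.45, 100]
    - [0.108, 0.168, 0.02, 0, 0, 0.6, 100]
    - [0.135, 0.21, 0.02, 0, 0, 0.75, 100]
    - [0.162, 0.252, 0.02, 0, 0, 0.9, 100]
    - [0.189, 0.294, 0.02, 0, 0, 1.05, 100]
    - [0.216, 0.336, 0.02, 0, 0, 1.19, 100]

```text
time: 0.95
position: [0.4102, -0.2045, 0.2513]
tool_rot: [180.0, 0.0, 88.3]
contact_force: [1.8, -0.6, -0.7]
finger_gap: 0.0852
```

```bash
python3 -c "
from h import *
st()"
```

```text
t 0.95 pos [ 0.4102 -0.2045  0.2513] rot [179.99   0.    88.26] F [ 1.8 -0.6 -0.7] gap 0.0852 J [-36.6   4.6 -11.2  74.2   0.   55.2]
```

Call:
servo_tool:
  motion:
    - [0.02, 0.03, 0, 0, 0, 0.145, 100]
    - [0.04, 0.06, 0, 0, 0, 0.29, 100]
    - [0.06, 0.09, 0, 0, 0, 0.435, 100]
    - [0.08, 0.12, 0, 0, 0, 0.58, 100]
    - [0.1, 0.15, 0, 0, 0, 0.725, 100]
    - [0.12, 0.18, 0, 0, 0, 0.87, 100]
    - [0.14, 0.21, 0, 0, 0, 1.015, 100]
    - [0.16, 0.24, 0, 0, 0, 1.16, 100]

```text
time: 1.75
position: [0.5701, 0.0351, 0.2511]
tool_rot: [-180.0, -0.0, 154.8]
contact_force: [0.1, -0.8, -0.1]
finger_gap: 0.0855
```

Call:
servo_tool:
  motion:
    - [0.015, 0.022, 0, 0, 0, 0.13, 100]
    - [0.03, 0.044, -0.01, 0, 0, 0.26, 100]
    - [0.045, 0.066, -0.02, 0, 0, 0.39, 100]
    - [0.06, 0.09, -0.02, 0, 0, 0.51, 100]
    - [0.06, 0.09, -0.02, 0, 0, 0.51, 100]

```text
time: 2.25
position: [0.6304, 0.1263, 0.2297]
tool_rot: [180.0, -0.1, -176.1]
contact_force: [0.1, -0.3, 0.1]
finger_gap: 0.0853
```

```bash
python3 -c "
from h import *
st()
f=grab('wrist','w1');crop(f,100,20,430,270,2.4,'w1c')"
```

```text
t 2.25 pos [0.6304 0.1263 0.2297] rot [ 1.7995e+02 -7.0000e-02 -1.7609e+02] F [ 0.1 -0.3  0.1] gap 0.0853 J [ 4.2 25.9 14.1 78.3  0.   0.3]
```

View pics/w1.png

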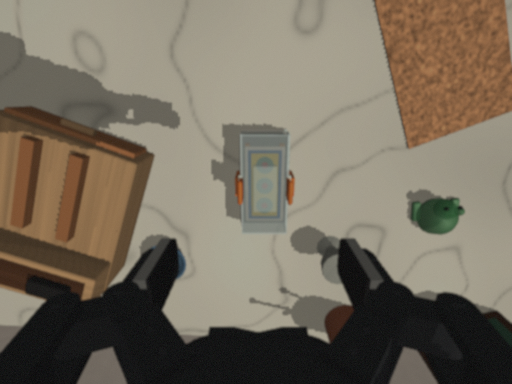

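Run:
```python
from h import *
f=load('w1');crop(f,225,120,305,240,5,'w1c')
C=cloud(f)
print((C[124:240:6,232:300:4,2]*1000).round().astype(int))
```

```text
[[-1  1  1 -1  0  0  1 -1  1  0  0  0  0  0  1  0  1]
 [ 0  0  0  4  4  3  5  4  4  4  4  5  4  2 -2  0  0]
 [-2  0 40 38 40 40 39 41 40 40 41 38 40 40 41 -1  0]
 [-1 -1 41 39 40 39 41 40 41 40 40 41 40 39 40  1  0]
 [ 0  0 41 40 41 40 41 39 40 40 40 40 40 40 40  1  1]
 [-1  0 41 41 40 39 41 39 41 40 40 39 40 40 39 -1 -2]
 [ 0  1 41 40 41 39 40 40 40 40 39 42 40 41 39 -1 -1]
 [-1  1 40 39 40 41 51 52 51 52 51 51 40 41 41  0  1]
 [-1 15 18 40 41 40 52 51 53 53 52 53 40 41 41  1  0]
 [ 0 41 39 40 40 41 52 53 53 53 53 52 40 40 44 41  0]
 [-1 40 64 40 40 40 52 53 52 52 51 51 39 40 64 63  1]
 [ 0 39 65 41 41 41 53 52 52 51 52 52 39 40 63 64  0]
 [ 1  0 64 40 39 40 52 51 52 53 51 51 40 39 64 64  1]
 [-1  0 64 40 41 40 52 52 52 52 54 50 39 40 64  0 -1]
 [ 1  1 14 40 39 41 52 51 52 53 52 50 39 39  0  1  0]
 [ 0  1 13 41 40 39 40 41 40 40 40 41 40 40  1  0  0]
 [ 0  1 -1 40 40 40 40 41 40 39 39 41 41 41 -1  0 -1]
 [ 1  0  1 39 40 40 40 40 40 41 40 40 39 39 -1  1  1]
 [ 1  0  0 40 40 40 40 39 40 39 40 41 39 39  1 -1  0]
 [ 1  1  1  0  0  0  0  0  1  0  0 -1  1  1  0  1 -2]]
```

View pics/w1c.png

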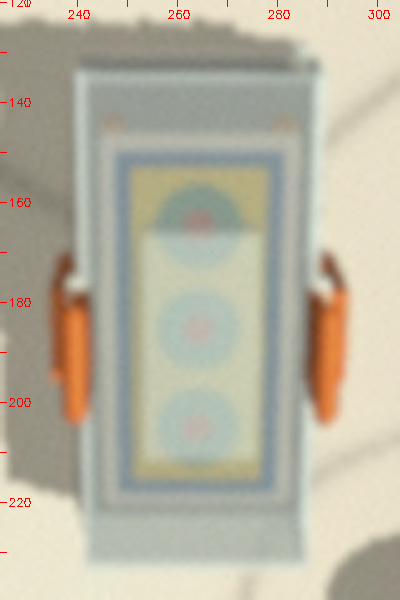

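Run:
```python
from h import *
f=load('w1');C=cloud(f)
m=(C[...,2]>.058)&(C[...,2]<.075);v,u=np.nonzero(m);s=(v>160)&(v<215)&(u>225)&(u<305)
for side in [u<264,u>264]:
    p=C[v[s&side],u[s&side]];print(len(p),p.mean(0).round(4),p.min(0).round(4),p.max(0).round(4), u[s&side].min(),u[s&side].max(),v[s&side].min(),v[s&side].max())
# roof
m=(C[...,2]>.030)&(C[...,2]<.048);m[:120]=0;m[240:]=0;m[:,:225]=0;m[:,305:]=0
p=C[m][:,:2]
import cv2
print(cv2.minAreaRect((p*1000).astype(np.float32)))
# roof corners by eye
P=[onz(f,*q,.040) for q in [(240,133.5),(288.5,133),(285.5,231.5),(242,231.5)]]
print(np.array(P).round(4),np.mean(P,0).round(4))
for i,j in((3,0),(2,1)):
    a=P[i]-P[j];print(np.degrees(np.arctan2(a[1],a[0])),np.linalg.norm(a))
for i,j in((0,1),(3,2)):
    a=P[i]-P[j];print(np.degrees(np.arctan2(a[1],a[0])),np.linalg.norm(a))
# tile corners z .034, by eye (grey tile boundary)
P=[onz(f,*q,.034) for q in [(244.5,146),(284.5,146),(283,220),(246.5,220)]]
print(np.array(P).round(4),np.mean(P,0).round(4))
# beads outer
P=[onz(f,*q,.065) for q in [(236,178),(236,204),(294,178),(294,204)]];print(np.array(P).round(4))
```

```text
123 [0.6594 0.1069 0.0639] [0.6445 0.1035 0.0582] [0.6731 0.1106 0.0666] 237 242 180 203
123 [0.6553 0.1662 0.064 ] [0.6414 0.163  0.0586] [0.6692 0.1702 0.0662] 287 292 180 203
((658.115234375, 136.98406982421875), (132.8059844970703, 74.60894775390625), 3.6761016845703125)
[[0.594  0.1031 0.04  ]
 [0.5894 0.1606 0.04  ]
 [0.7192 0.17   0.04  ]
 [0.7231 0.1121 0.04  ]] [0.6564 0.1365 0.04  ]
4.003794970291555 0.12949493744450996
4.164976955779062 0.13012282892751237
-85.47192663185162 0.057674581322415944
-86.09456969745139 0.058038307714828034
[[0.6096 0.109  0.034 ]
 [0.6062 0.158  0.034 ]
 [0.7054 0.1659 0.034 ]
 [0.7088 0.1171 0.034 ]] [0.6575 0.1375 0.034 ]
[[0.6419 0.1023 0.065 ]
 [0.6742 0.1038 0.065 ]
 [0.6373 0.1693 0.065 ]
 [0.6695 0.1728 0.065 ]]
```

Call:
servo_tool:
  motion:
    - [0.0265, 0.01, -0.04, 0, 0, 0, 100]
    - [0.0265, 0.01, -0.08, 0, 0, 0, 100]
    - [0.0265, 0.01, -0.11, 0, 0, 0, 100]
    - [0.0265, 0.01, -0.13, 0, 0, 0, 100]
    - [0.0265, 0.01, -0.13, 0, 0, 0, 100]

```text
time: 2.8
position: [0.653, 0.1324, 0.0976]
tool_rot: [-180.0, -0.4, -176.5]
contact_force: [0.2, -0.5, 0.6]
finger_gap: 0.0854
```

```bash
python3 -c "
from h import *
st()
f=grab('wrist','w2');grab('scene','s2');crop(f,130,120,400,384,2.6,'w2c')"
```

```text
t 2.8 pos [0.653  0.1324 0.0976] rot [-179.98   -0.42 -176.5 ] F [ 0.2 -0.5  0.6] gap 0.0854 J [ 4.6 31.9  5.1 63.6 -0.   1.1]
```

View pics/w2c.png

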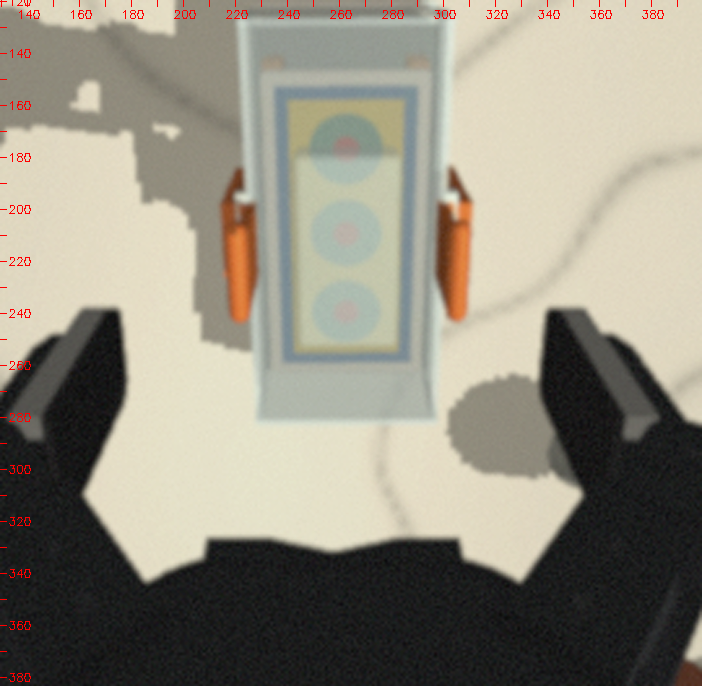

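Call:
servo_tool:
  motion:
    - [0, 0, 0, 0, 0, 0, 100]
    - [0, 0, 0, 0, 0, 0, 100]

```text
time: 3.1
position: [0.6573, 0.1335, 0.1035]
tool_rot: [180.0, 0.2, -176.4]
contact_force: [0.4, -0.7, -0.4]
finger_gap: 0.0857
```

Run:
```python
from h import *
st()
f=load('w2');C=cloud(f)
m=(C[...,2]>.058)&(C[...,2]<.075);v,u=np.nonzero(m);s=(v>180)&(v<250)&(u>205)&(u<320)
L=[]
for side in [u<264,u>264]:
    p=C[v[s&side],u[s&side]];print(len(p),p.mean(0).round(4),p.min(0).round(4),p.max(0).round(4));L.append(p.mean(0))
d=L[1]-L[0];print((L[0]+L[1])/2,np.degrees(np.arctan2(-d[0],d[1])))
```

```text
t 3.1 pos [0.6573 0.1335 0.1035] rot [ 179.99    0.2  -176.41] F [ 0.4 -0.7 -0.4] gap 0.0857 J [ 4.6 31.7  5.6 63.7  0.   1. ]
346 [0.6591 0.1072 0.064 ] [0.6454 0.1032 0.058 ] [0.6746 0.1105 0.0662]
351 [0.6549 0.166  0.064 ] [0.6412 0.1628 0.058 ] [0.6698 0.1701 0.0666]
[0.65700793 0.13658653 0.06398758] 4.0444329134023
```

Call:
servo_tool:
  motion:
    - [0, 0.001, -0.005, 0, 0, 0.008, 100]
    - [0, 0.001, -0.01, 0, 0, 0.008, 100]
    - [0, 0.001, -0.01, 0, 0, 0.008, 100]

```text
time: 3.4
position: [0.6554, 0.1347, 0.0904]
tool_rot: [180.0, -0.1, -175.9]
contact_force: [-0.7, 1.0, 0.0]
finger_gap: 0.0853
```

```bash
python3 -c "
from h import *
st()"
```

```text
t 3.4 pos [0.6554 0.1347 0.0904] rot [ 1.8000e+02 -8.0000e-02 -1.7591e+02] F [-0.7  1.   0. ] gap 0.0853 J [ 4.7 32.2  4.6 62.4  0.   0.7]
```

Call:
servo_tool:
  motion:
    - [0, 0, -0.012, 0, 0, 0, 100]
    - [0, 0, -0.024, 0, 0, 0, 100]
    - [0, 0, -0.034, 0, 0, 0, 100]
    - [0, 0, -0.041, 0, 0, 0, 100]
    - [0, 0, -0.044, 0, 0, 0, 100]
    - [0, 0, -0.044, 0, 0, 0, 100]

```text
time: 4.0
position: [0.6557, 0.1346, 0.0465]
tool_rot: [180.0, -0.1, -175.9]
contact_force: [-0.5, -0.6, 0.8]
finger_gap: 0.0853
```

```bash
python3 -c "
from h import *
st()
f=grab('wrist','w3');crop(f,130,120,400,384,2.6,'w3c');f=grab('scene','s3');crop(f,200,180,300,280,6,'s3c')"
```

```text
t 4.0 pos [0.6557 0.1346 0.0465] rot [ 1.8000e+02 -7.0000e-02 -1.7592e+02] F [-0.5 -0.6  0.8] gap 0.0853 J [ 4.7 34.1  1.3 57.2  0.   0.7]
```

View pics/w3c.png

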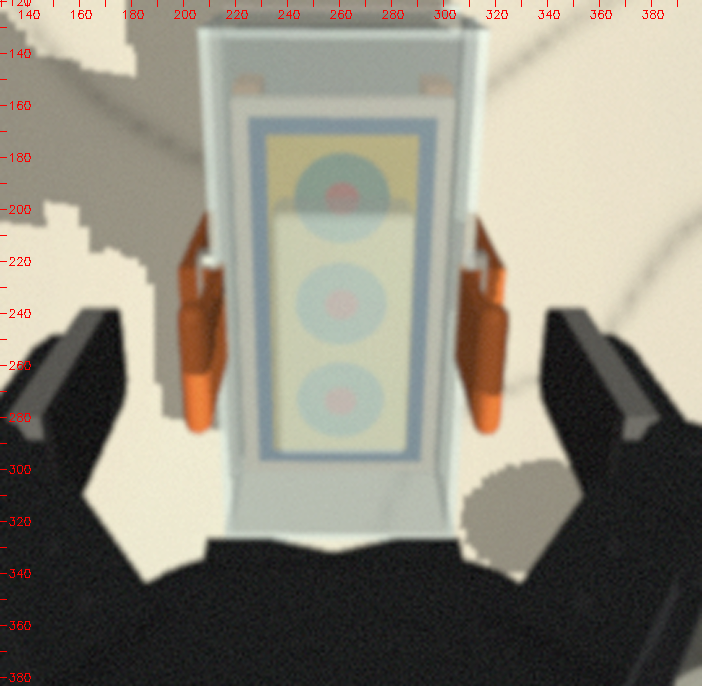

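View pics/s3c.png

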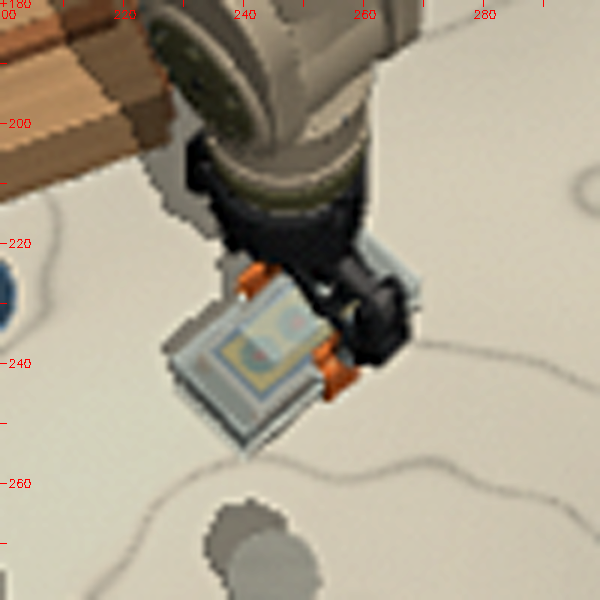

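Call:
servo_tool:
  motion:
    - [0.001, 0.002, 0, 0, 0, 0, 100]
    - [0.001, 0.002, 0, 0, 0, 0, 100]

```text
time: 4.3
position: [0.6577, 0.1369, 0.048]
tool_rot: [180.0, 0.1, -175.9]
contact_force: [0.3, 0.2, 0.6]
finger_gap: 0.085
```

Run:
```python
from h import *
o=st();f=load('w3')
R=Ro.from_euler('xyz',o["tool_rot"],degrees=True).as_matrix()
o["position"]=np.array([0.6557,0.1346,0.0465])
for p in [(0,0,0),(0,.0425,0),(0,-.0425,0),(.011,.0425,0),(-.011,.0425,0),(.011,.0425,-.013),(-.011,.0425,-.013)]: print(p,proj(f,o["position"]+R@np.array(p)).round(1))
C=cloud(f);print(C[248:300:6,172,:].round(3))
```

```text
t 4.3 pos [0.6577 0.1369 0.048 ] rot [ 1.7999e+02  7.0000e-02 -1.7591e+02] F [0.3 0.2 0.6] gap 0.085 J [ 4.9 34.2  1.6 57.4  0.   0.8]
(0, 0, 0) [257.6 241.7]
(0, 0.0425, 0) [330.7 241.7]
(0, -0.0425, 0) [184.4 241.6]
(0.011, 0.0425, 0) [332.3 224.5]
(-0.011, 0.0425, 0) [329.2 258.2]
(0.011, 0.0425, -0.013) [338.7 235.4]
(-0.011, 0.0425, -0.013) [335.  271.4]
[[ 0.651  0.091  0.067]
 [ 0.653  0.092  0.069]
 [ 0.656  0.092  0.069]
 [ 0.659  0.092  0.07 ]
 [ 0.662  0.092  0.071]
 [ 0.664  0.093  0.072]
 [ 0.667  0.093  0.073]
 [ 0.732  0.07  -0.001]
 [ 0.737  0.07   0.   ]]
```

Call:
servo_tool:
  motion:
    - [0, 0, -0.003, 0, 0, 0, 100]
    - [0, 0, -0.0055, 0, 0, 0, 100]
    - [0, 0, -0.0055, 0, 0, 0, 70]
    - [0, 0, -0.0055, 0, 0, 0, 60]
    - [0, 0, -0.0055, 0, 0, 0, 50]
    - [0, 0, -0.0055, 0, 0, 0, 50]
    - [0, 0, -0.0055, 0, 0, 0, 50]
  squeeze: 25

```text
time: 5.0
position: [0.6573, 0.1367, 0.0425]
tool_rot: [180.0, 0.0, -175.9]
contact_force: [-1.2, -0.4, 5.9]
finger_gap: 0.0547
```

```bash
python3 -c "
from h import *
st()
f=grab('wrist','w4');crop(f,130,120,400,384,2.6,'w4c')"
```

```text
t 5.0 pos [0.6573 0.1367 0.0425] rot [ 1.7999e+02  4.0000e-02 -1.7592e+02] F [-1.2 -0.4  5.9] gap 0.0547 J [ 4.9 34.4  1.2 56.8  0.   0.8]
```

View pics/w4c.png

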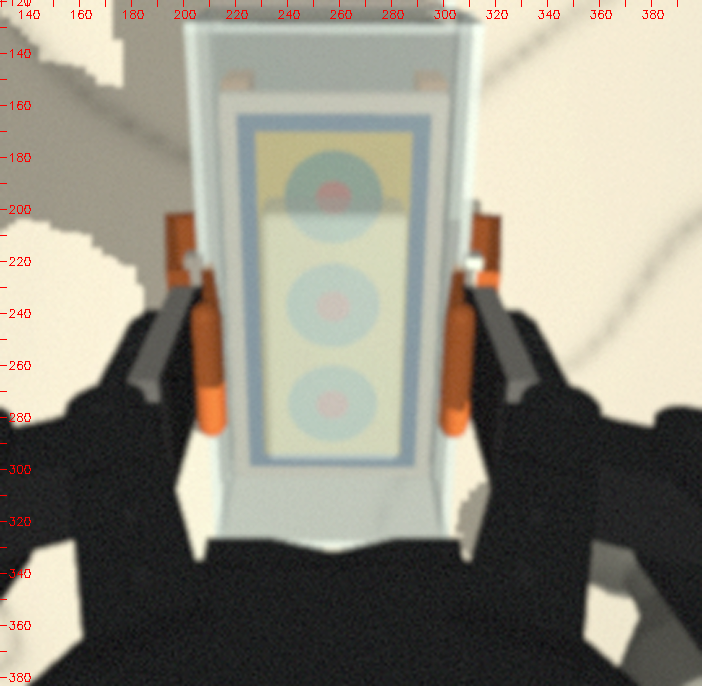

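Call:
servo_tool:
  motion:
    - [0, 0, 0.005, 0, 0, 0, 50]
    - [0, 0, 0.012, 0, 0, 0, 50]
    - [0, 0, 0.022, 0, 0, 0, 50]
    - [0, 0, 0.035, 0, 0, 0, 50]
    - [0, 0, 0.05, 0, 0, 0, 50]

```text
time: 5.55
position: [0.657, 0.1366, 0.0927]
tool_rot: [180.0, -0.0, -175.9]
contact_force: [-0.8, -0.3, -1.6]
finger_gap: 0.0541
```

```bash
python3 -c "
from h import *
st()
f=grab('wrist','w5');crop(f,130,120,400,384,2.6,'w5c');f=grab('scene','s5');crop(f,200,180,300,280,6,'s5c')"
```

```text
t 5.55 pos [0.657  0.1366 0.0927] rot [ 1.8000e+02 -2.0000e-02 -1.7592e+02] F [-0.8 -0.3 -1.6] gap 0.0541 J [ 4.9 32.3  5.  62.8  0.   0.8]
```

View pics/s5c.png

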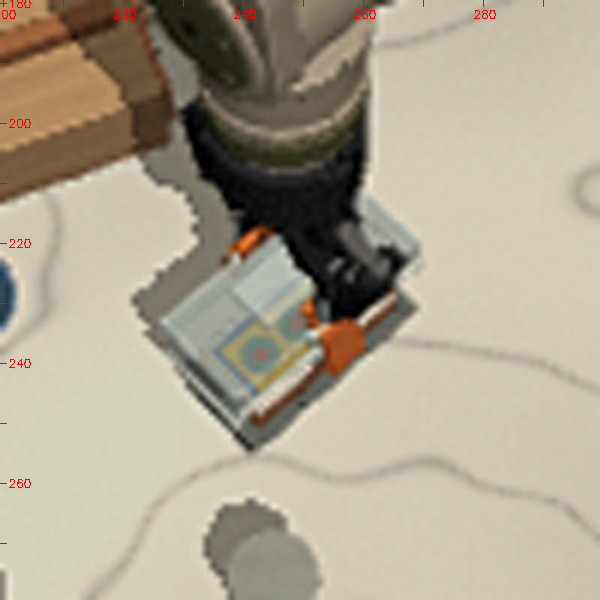

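View pics/w5c.png

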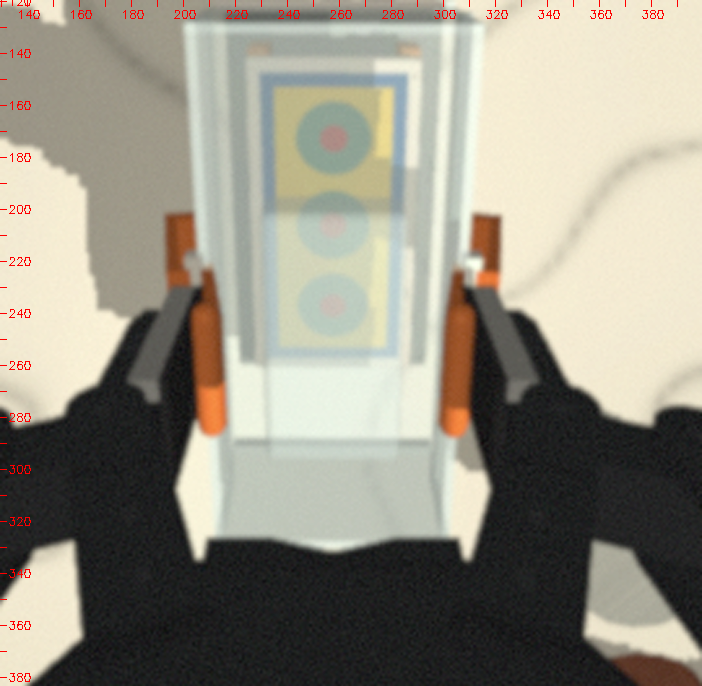

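Call:
servo_tool:
  motion:
    - [0, 0, 0.02, 0, 0, 0, 50]
    - [-0.012, 0.015, 0.04, 0, 0, 0, 50]
    - [-0.035, 0.042, 0.045, 0, 0, 0.05, 50]
    - [-0.06, 0.073, 0.045, 0, 0, 0.12, 50]
    - [-0.088, 0.107, 0.045, 0, 0, 0.19, 50]
    - [-0.116, 0.141, 0.045, 0, 0, 0.26, 50]
    - [-0.142, 0.172, 0.045, 0, 0, 0.32, 50]
    - [-0.16, 0.194, 0.045, 0, 0, 0.36, 50]

```text
time: 6.45
position: [0.4949, 0.3324, 0.1368]
tool_rot: [180.0, -0.0, -155.1]
contact_force: [0.8, 0.4, -1.4]
finger_gap: 0.054
```

Call:
servo_tool:
  motion:
    - [-0.01, 0.011, 0, 0, 0, 0.01, 50]
    - [-0.012, 0.0145, -0.01, 0, 0, 0.01, 50]
    - [-0.012, 0.0145, -0.02, 0, 0, 0.01, 50]
    - [-0.012, 0.0145, -0.03, 0, 0, 0.01, 50]
    - [-0.012, 0.0145, -0.03, 0, 0, 0.01, 50]

```text
time: 6.95
position: [0.4847, 0.3433, 0.1042]
tool_rot: [-180.0, -0.2, -154.8]
contact_force: [-0.8, 0.0, -1.4]
finger_gap: 0.0539
```

```bash
python3 -c "
from h import *
st()
f=grab('wrist','w6');crop(f,50,0,450,300,2,'w6c');f=grab('top','t6');crop(f,120,90,270,250,4,'t6c')"
```

```text
t 6.95 pos [0.4847 0.3433 0.1042] rot [-179.98   -0.23 -154.85] F [-0.8  0.  -1.4] gap 0.0539 J [27.6 23.9 -6.9 59.4 -0.   2.4]
```

View pics/w6.png

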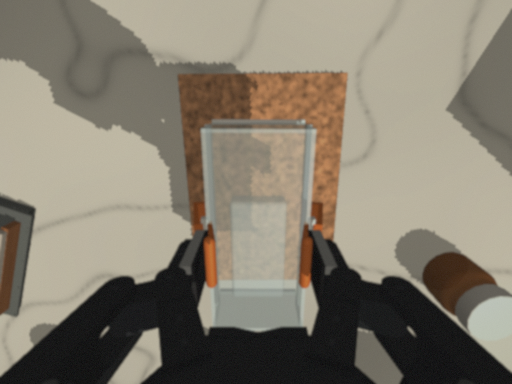

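View pics/t6c.png

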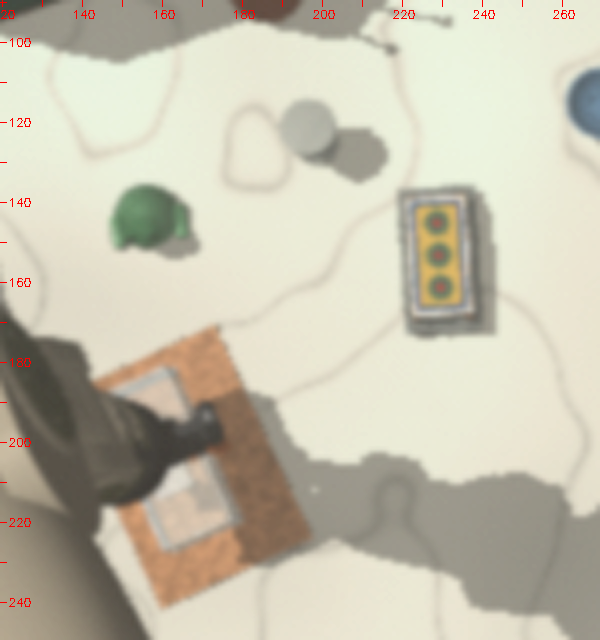

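Call:
servo_tool:
  motion:
    - [0, 0.001, -0.015, 0, 0, 0, 50]
    - [0, 0.001, -0.03, 0, 0, 0, 50]
    - [0, 0.001, -0.043, 0, 0, 0, 50]
    - [0, 0.001, -0.052, 0, 0, 0, 50]
    - [0, 0.001, -0.056, 0, 0, 0, 50]
    - [0, 0.001, -0.058, 0, 0, 0, 50]
    - [0, 0.001, -0.059, 0, 0, 0, 50]

```text
time: 7.75
position: [0.4854, 0.3463, 0.0481]
tool_rot: [180.0, 0.0, -154.7]
contact_force: [-0.7, 0.2, -1.5]
finger_gap: 0.054
```

```bash
python3 -c "
from h import *
st()"
```

```text
t 7.75 pos [0.4854 0.3463 0.0481] rot [ 1.7999e+02  4.0000e-02 -1.5472e+02] F [-0.7  0.2 -1.5] gap 0.054 J [ 27.8  26.7 -11.1  52.1   0.    2.5]
```

Call:
servo_tool:
  motion:
    - [0, 0, -0.0015, 0, 0, 0, 50]
    - [0, 0, -0.003, 0, 0, 0, 50]
    - [0, 0, -0.003, 0, 0, 0, 50]

```text
time: 8.05
position: [0.4855, 0.3464, 0.0455]
tool_rot: [180.0, 0.1, -154.7]
contact_force: [-0.1, -0.2, 1.2]
finger_gap: 0.0542
```

```bash
python3 -c "
from h import *
st()"
```

```text
t 8.05 pos [0.4855 0.3464 0.0455] rot [ 1.7999e+02  7.0000e-02 -1.5472e+02] F [-0.1 -0.2  1.2] gap 0.0542 J [ 27.8  26.9 -11.3  51.7   0.    2.5]
```

Cover is down (weight off). Release and retreat.

Call:
servo_tool:
  motion:
    - [0, 0, 0, 0, 0, 0, 65]
    - [0, 0, 0, 0, 0, 0, 75]
    - [0, 0, 0, 0, 0, 0, 90]
    - [0, 0, 0, 0, 0, 0, 100]
    - [0, 0, 0, 0, 0, 0, 100]
    - [0, 0, 0.015, 0, 0, 0, 100]
    - [0, 0, 0.05, 0, 0, 0, 100]
    - [0, 0, 0.09, 0, 0, 0, 100]

```text
time: 8.85
position: [0.4839, 0.3455, 0.1344]
tool_rot: [-180.0, -0.2, -154.7]
contact_force: [1.6, 0.2, -0.1]
finger_gap: 0.0853
```

```bash
python3 -c "
from h import *
st()
f=grab('wrist','w7');f=grab('scene','s7');crop(f,280,200,400,300,5,'s7c')"
```

```text
t 8.85 pos [0.4839 0.3455 0.1344] rot [-180.     -0.2  -154.72] F [ 1.6  0.2 -0.1] gap 0.0853 J [27.8 22.8 -4.2 63.2  0.   2.5]
```

View pics/w7.png

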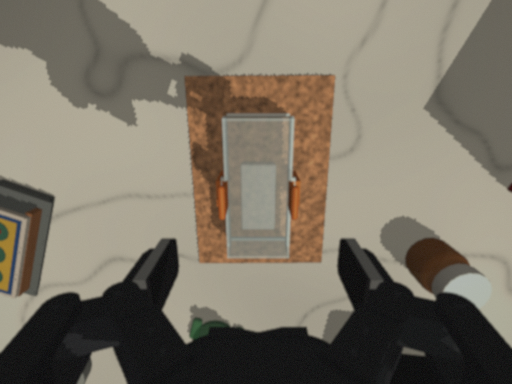

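View pics/s7c.png

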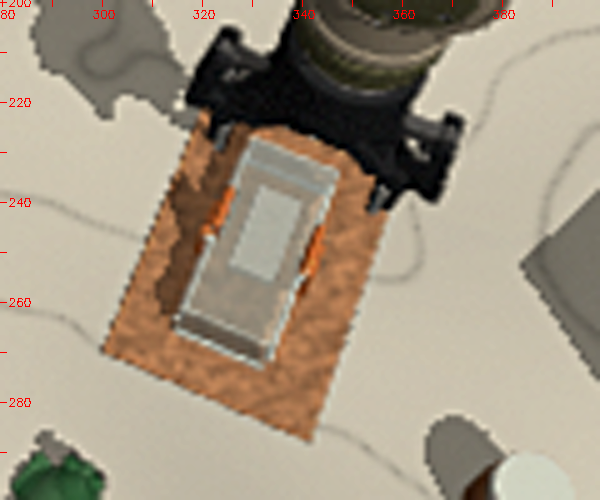

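Run:
```python
from h import *
f=load('w7');crop(f,170,60,350,280,3.5,'w7c')
roof=[onz(f,*q,.043) for q in [(223,116),(294,115),(289.5,258),(229,258)]]
mat=[onz(f,*q,.003) for q in [(185.5,76),(335.5,74),(322,262.5),(200,264)]]
M=np.mean(mat,0);a=mat[3]-mat[0];yaw=np.arctan2(a[1],a[0]);print(M,np.degrees(yaw),np.linalg.norm(a),np.linalg.norm(mat[1]-mat[0]))
c,s=np.cos(yaw),np.sin(yaw)
for p in roof: d=p-M;print((c*d[0]+s*d[1]).round(4),(-s*d[0]+c*d[1]).round(4))
print(np.mean(roof,0))
```

```text
[0.48353885 0.34936631 0.003     ] 25.47634353655753 0.2005847012550695 0.13830637606456822
-0.0662 -0.0315
-0.0669 0.0268
0.068 0.0275
0.0678 -0.0312
[0.48503816 0.34775971 0.043     ]
```

View pics/w7c.png

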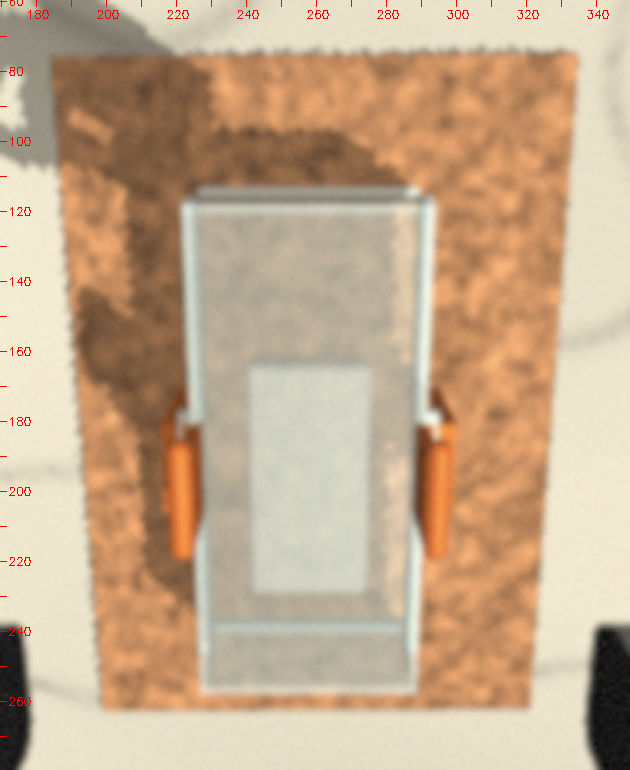

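Call:
servo_tool:
  motion:
    - [0.015, -0.02, 0.02, 0, 0, -0.03, 100]
    - [0.04, -0.052, 0.035, 0, 0, -0.09, 100]
    - [0.066, -0.085, 0.045, 0, 0, -0.15, 100]
    - [0.092, -0.118, 0.045, 0, 0, -0.21, 100]
    - [0.118, -0.151, 0.045, 0, 0, -0.27, 100]
    - [0.142, -0.182, 0.045, 0, 0, -0.33, 100]
    - [0.158, -0.203, 0.045, 0, 0, -0.368, 100]
    - [0.1645, -0.211, 0.045, 0, 0, -0.368, 100]

```text
time: 9.75
position: [0.651, 0.1325, 0.1789]
tool_rot: [-180.0, -0.0, -176.0]
contact_force: [0.4, 0.1, -0.1]
finger_gap: 0.0855
```

Call:
servo_tool:
  motion:
    - [0, 0, 0, 0, 0, 0, 100]
    - [0, 0, 0, 0, 0, 0, 100]
    - [0, 0, 0, 0, 0, 0, 100]

```text
time: 10.05
position: [0.6486, 0.1366, 0.1798]
tool_rot: [180.0, -0.0, -175.7]
contact_force: [-1.3, -0.0, 0.7]
finger_gap: 0.0856
```

```bash
python3 -c "
from h import *
st()
f=grab('wrist','w8');crop(f,200,80,320,260,4,'w8c')"
```

```text
t 10.05 pos [0.6486 0.1366 0.1798] rot [ 1.7998e+02 -3.0000e-02 -1.7568e+02] F [-1.3 -0.   0.7] gap 0.0856 J [ 4.9 28.9 11.9 73.   0.   0.6]
```

View pics/w8c.png

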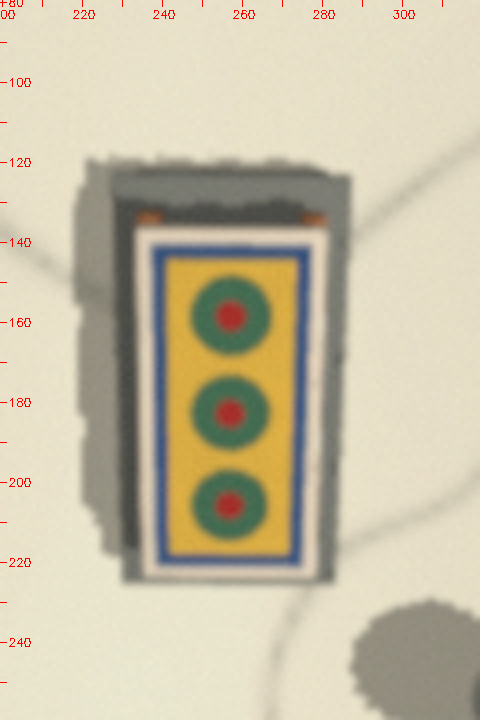

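Run:
```python
from h import *
f=load('w8')
P=np.array([onz(f,*q,.034) for q in [(233,135.7),(280.7,135.5),(278.5,223.5),(235.5,223.7)]])
print(P.round(4),P.mean(0).round(4))
for i,j in((3,0),(2,1)):
    a=P[i]-P[j];print(np.degrees(np.arctan2(a[1],a[0])),np.linalg.norm(a))
print(np.linalg.norm(P[0]-P[1]),np.linalg.norm(P[2]-P[3]))
Q=[onz(f,*q,.034) for q in [(256.5,158.3),(257,182.5),(257,205.7)]];print(np.array(Q).round(4)); a=Q[2]-Q[0];print(np.degrees(np.arctan2(a[1],a[0])))
print([onz(f,*q,.028).round(4) for q in [(236.5,133.5),(277.5,133.5)]])
C=cloud(f);print(C[150:215,243:272,2].mean(), C[150:215,243:272,2].std())
```

```text
[[0.6096 0.1082 0.034 ]
 [0.6056 0.1574 0.034 ]
 [0.7056 0.1651 0.034 ]
 [0.7095 0.116  0.034 ]] [0.6576 0.1367 0.034 ]
4.421283411980867 0.10027479727433976
4.400300152148899 0.10024888039935301
0.04937489738206436 0.049338269280465044
[[0.6315 0.1343 0.034 ]
 [0.6583 0.1368 0.034 ]
 [0.6855 0.1389 0.034 ]]
4.883426668022815
[array([0.6078, 0.1113, 0.028 ]), array([0.6045, 0.1544, 0.028 ])]
0.0355556008214407 0.016243861107659994
```

Call:
servo_tool:
  motion:
    - [0, -0.03, 0.03, 0, 0, -0.04, 100]
    - [-0.001, -0.07, 0.06, 0, 0, -0.09, 100]
    - [-0.002, -0.11, 0.07, 0, 0, -0.14, 100]
    - [-0.003, -0.15, 0.07, 0, 0, -0.19, 100]
    - [-0.004, -0.19, 0.07, 0, 0, -0.24, 100]
    - [-0.005, -0.225, 0.07, 0, 0, -0.29, 100]
    - [-0.005, -0.245, 0.07, 0, 0, -0.31, 100]
    - [-0.005, -0.247, 0.07, 0, 0, -0.31, 100]

```text
time: 10.9
position: [0.6445, -0.1134, 0.2498]
tool_rot: [180.0, 0.0, 166.3]
contact_force: [-0.2, 0.2, -0.2]
finger_gap: 0.0858
```

Call:
servo_tool:
  motion:
    - [0, 0, 0, 0, 0, 0, 100]
    - [0, 0, 0, 0, 0, 0, 100]

```text
time: 11.1
position: [0.6446, -0.1102, 0.2499]
tool_rot: [180.0, -0.0, 166.6]
contact_force: [-0.0, 0.6, -1.4]
finger_gap: 0.0852
```

```bash
python3 -c "
from h import *
st()
f=grab('wrist','w9');crop(f,140,40,380,310,2.6,'w9c')"
```

```text
t 11.1 pos [ 0.6446 -0.1102  0.2499] rot [ 1.7997e+02 -1.0000e-02  1.6656e+02] F [-0.   0.6 -1.4] gap 0.0852 J [-16.7  27.1  18.7  81.7   0.   -3.3]
```

View pics/w9c.png

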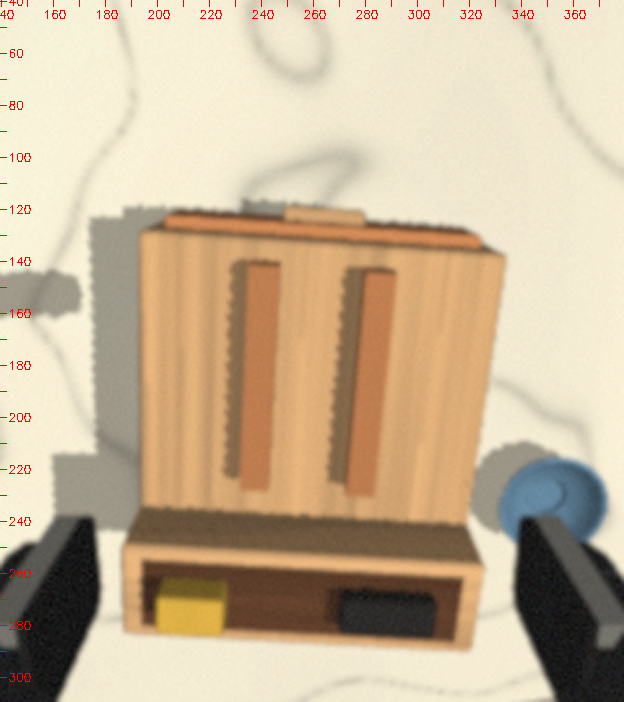

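Run:
```python
from h import *
f=load('w9')
P=np.array([onz(f,*q,.076) for q in [(235.2,140.3),(246.8,140.7),(243.2,228.2),(231.3,227.6),(279.6,143.3),(291.6,144),(284,230.7),(272.6,230)]])
print(P.round(4),P.mean(0).round(4))
for i,j in((3,0),(2,1),(7,4),(6,5)):
    a=P[i]-P[j];print(np.degrees(np.arctan2(a[1],a[0])).round(2),np.linalg.norm(a).round(4))
for i,j in((0,1),(3,2),(4,5),(7,6),(1,4),(2,7)): print(np.linalg.norm(P[i]-P[j]).round(4))
# deck corners z .062
D=np.array([onz(f,*q,.062) for q in [(194,128.5),(333,138)]]);print(D.round(4),np.linalg.norm(D[1]-D[0]));a=D[1]-D[0];print(np.degrees(np.arctan2(-a[0],a[1])))
C=cloud(f);m=np.zeros((384,512),bool);m[150:220,237:242]=1;print(np.median(C[m][:,2]));m[:]=0;m[150:220,255:265]=1;print(np.median(C[m][:,2]))
```

```text
[[ 0.6075 -0.1277  0.076 ]
 [ 0.6111 -0.1149  0.076 ]
 [ 0.7173 -0.1463  0.076 ]
 [ 0.713  -0.1607  0.076 ]
 [ 0.6226 -0.0791  0.076 ]
 [ 0.6266 -0.0659  0.076 ]
 [ 0.7327 -0.0968  0.076 ]
 [ 0.7284 -0.1106  0.076 ]] [ 0.6699 -0.1127  0.076 ]
-17.39 0.1105
-16.44 0.1108
-16.6 0.1104
-16.22 0.1105
0.0132
0.0151
0.0138
0.0145
0.0377
0.0373
[[ 0.5847 -0.1729  0.062 ]
 [ 0.6337 -0.0154  0.062 ]] 0.16484685256771262
-17.266076544548813
0.07594766706747239
0.06196542276164896
```

Call:
servo_tool:
  motion:
    - [-0.02, -0.023, 0.02, 0, 0, -0.02, 100]
    - [-0.05, -0.057, 0.04, 0, 0, -0.05, 100]
    - [-0.08, -0.091, 0.05, 0, 0, -0.08, 100]
    - [-0.11, -0.125, 0.05, 0, 0, -0.11, 100]
    - [-0.14, -0.16, 0.05, 0, 0, -0.14, 100]
    - [-0.17, -0.194, 0.05, 0, 0, -0.17, 100]
    - [-0.2, -0.228, 0.05, 0, 0, -0.2, 100]
    - [-0.225, -0.257, 0.05, 0, 0, -0.23, 100]

```text
time: 11.95
position: [0.4187, -0.3691, 0.3002]
tool_rot: [-180.0, 0.0, 153.3]
contact_force: [-0.2, -0.7, -0.5]
finger_gap: 0.085
```

Call:
servo_tool:
  motion:
    - [-0.015, -0.018, 0, 0, 0, 0, 100]
    - [-0.02, -0.023, 0, 0, 0, 0, 100]
    - [-0.02, -0.023, 0, 0, 0, 0, 100]
    - [-0.02, -0.023, 0, 0, 0, 0, 100]

```text
time: 12.35
position: [0.4005, -0.3908, 0.2999]
tool_rot: [180.0, 0.0, 153.4]
contact_force: [0.1, 0.2, -0.4]
finger_gap: 0.0853
```

```bash
python3 -c "
from h import *
st()
f=grab('wrist','w10');crop(f,170,60,350,320,2.9,'w10c')"
```

```text
t 12.35 pos [ 0.4005 -0.3908  0.2999] rot [1.7997e+02 1.0000e-02 1.5335e+02] F [ 0.1  0.2 -0.4] gap 0.0853 J [-52.5  15.7   9.2  83.4   0.  -25.9]
```

View pics/w10.png

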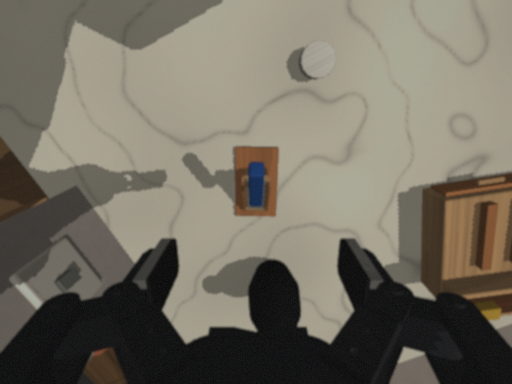

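View pics/w10c.png

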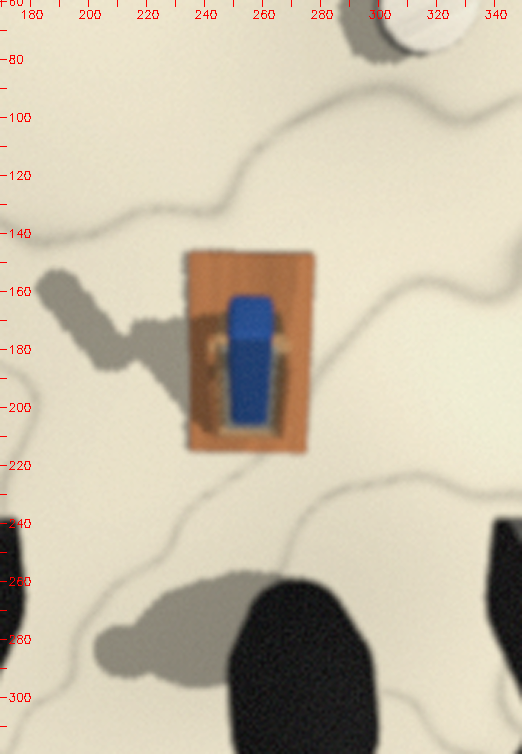

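Run:
```python
from h import *
f=load('w10');C=cloud(f);im=f["image"].astype(int)
m=(im[...,0]>im[...,2]+40)&(im[...,0]>60);m[:140]=0;m[230:]=0;m[:,:220]=0;m[:,290:]=0
v,u=np.nonzero(m);p=C[v,u];ok=p[:,2]>.08;p=p[ok];v=v[ok];u=u[ok];print(len(p),u.min(),u.max(),v.min(),v.max())
for r in range(v.min(),v.max()+1,4):
    q=p[v==r];print(r,q.mean(0).round(4),u[v==r].min(),u[v==r].max())
# foot
P=np.array([onz(f,*q,.0) for q in [(234,146.5),(278,147),(275.5,215.5),(234.5,215)]])
z=[C[150,237],C[212,237],C[212,272],C[150,275]];print(np.array(z).round(4))
for zz in(0.008,0.012):
    P=np.array([onz(f,*q,zz) for q in [(234,146.5),(278,147),(275.5,215.5),(234.5,215)]]);print(zz,P.mean(0).round(4))
    for i,j in((3,0),(2,1)):
        a=P[i]-P[j];print(np.degrees(np.arctan2(a[1],a[0])),np.linalg.norm(a))
    print(np.linalg.norm(P[0]-P[1]),np.linalg.norm(P[2]-P[3]))
```

```text
532 249 263 163 205
163 [ 0.385  -0.3851  0.1721] 251 261
167 [ 0.3883 -0.3862  0.1751] 250 263
171 [ 0.3869 -0.3855  0.1962] 249 263
175 [ 0.3938 -0.3901  0.1808] 249 262
179 [ 0.3987 -0.392   0.1769] 250 262
183 [ 0.4043 -0.3949  0.1702] 250 262
187 [ 0.4098 -0.3983  0.1639] 250 261
191 [ 0.416  -0.4015  0.1566] 250 261
195 [ 0.4224 -0.4047  0.1498] 250 261
199 [ 0.4296 -0.4077  0.1419] 251 261
203 [ 0.4365 -0.4119  0.1341] 251 260
[[ 0.387  -0.4207  0.0088]
 [ 0.4814 -0.4708  0.008 ]
 [ 0.5087 -0.4177  0.0064]
 [ 0.4142 -0.367   0.0077]]
0.008 [ 0.4482 -0.4188  0.008 ]
-27.7066765009924 0.11774189285960919
-27.37522171471786 0.11788542297951213
0.06944155661546357 0.07012255826267477
0.012 [ 0.4471 -0.4182  0.012 ]
-27.706676500992412 0.11665861544416575
-27.375221714717863 0.11680082502357503
0.06880266362548537 0.0694773997567754
```

```bash
cat >> h.py <<'E'
def tool(yaw_deg,fwd_deg):
    """tool R: pointing down, heading yaw (object's x), tilted forward by fwd_deg (tool z leans to +heading)"""
    h=np.radians(yaw_deg);ax=np.array([-np.sin(h),np.cos(h),0])
    return Ro.from_rotvec(ax*np.radians(-fwd_deg))*Ro.from_euler('xyz',[180,0,yaw_deg+180],degrees=True)
def delta(pos_t,R_t,pos_c,R_c):
    return (np.asarray(pos_t)-pos_c).round(4),(R_t*R_c.inv()).as_rotvec().round(4)
E
python3 - <<'E'
from h import *
R=tool(-27.5,-20);g=np.array([.4181,-.4032,.141]);zt=R.apply([0,0,1]);print(zt)
Rc=Ro.from_euler('xyz',[180,0,153.4],degrees=True);pc=np.array([.4,-.391,.3])
T=g+.021*zt;print(T);print(delta(T-.1*zt,R,pc,Rc));print((.1*zt).round(4))
E
```

```text
[-0.30337557  0.15792733 -0.93969262]
[ 0.41172911 -0.39988353  0.12126645]
(array([ 0.0421, -0.0247, -0.0848]), array([ 0.1587,  0.3109, -0.0155]))
[-0.0303  0.0158 -0.094 ]
```

Call:
servo_tool:
  motion:
    - [0.014, -0.008, -0.02, 0.053, 0.1036, -0.005, 100]
    - [0.028, -0.0165, -0.045, 0.106, 0.2073, -0.01, 100]
    - [0.042, -0.0247, -0.07, 0.1587, 0.3109, -0.0155, 100]
    - [0.042, -0.0247, -0.085, 0.1587, 0.3109, -0.0155, 100]
    - [0.042, -0.0247, -0.085, 0.1587, 0.3109, -0.0155, 100]
    - [0.042, -0.0247, -0.085, 0.1587, 0.3109, -0.0155, 100]

```text
time: 13.0
position: [0.4422, -0.4154, 0.2156]
tool_rot: [-180.0, -20.0, 152.5]
contact_force: [-0.7, 1.2, 0.9]
finger_gap: 0.0854
```

Run:
```python
from h import *
o=st()
f=grab('wrist','w11')
Rc=Ro.from_euler('xyz',o["tool_rot"],degrees=True);R=tool(-27.5,-20);g=np.array([.4181,-.4032,.141]);zt=R.apply([0,0,1])
print(delta(g-.079*zt,R,o["position"],Rc))
print(proj(f,g),proj(f,g+np.array([-.0435*.887*.0,0,0])))
f=grab('scene','s11');crop(f,150,40,270,140,5,'s11c')
```

```text
t 13.0 pos [ 0.4422 -0.4154  0.2156] rot [-179.95  -20.    152.45] F [-0.7  1.2  0.9] gap 0.0854 J [-47.4  40.1  32.4 101.2  -6.7 -18.8]
(array([-0.0001, -0.0002, -0.0004]), array([ 0.0007, -0.0003,  0.0005]))
[257.90181453 195.16504719] [257.90181453 195.16504719]
```

View pics/w11.png

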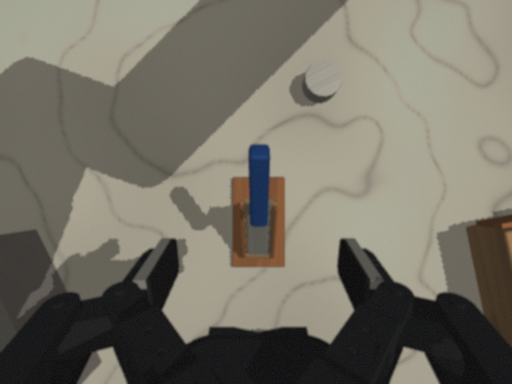

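View pics/s11c.png

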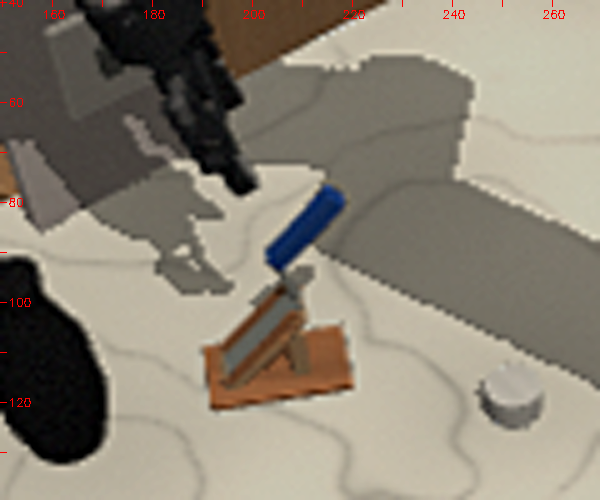

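Call:
servo_tool:
  motion:
    - [-0.009, 0.0047, -0.028, 0, 0, 0, 100]
    - [-0.018, 0.0095, -0.056, 0, 0, 0, 100]
    - [-0.0254, 0.0132, -0.079, 0, 0, 0, 100]
    - [-0.029, 0.015, -0.09, 0, 0, 0, 100]
    - [-0.0303, 0.0155, -0.094, 0, 0, 0, 100]
    - [-0.0303, 0.0155, -0.094, 0, 0, 0, 100]

```text
time: 13.7
position: [0.4114, -0.4014, 0.1247]
tool_rot: [-179.8, -19.7, 152.3]
contact_force: [-0.7, -0.5, 0.7]
finger_gap: 0.0849
```

Run:
```python
from h import *
o=st()
f=grab('wrist','w12');crop(f,140,120,380,384,2.4,'w12c')
f=grab('scene','s12');crop(f,150,40,270,140,5,'s12c')
```

```text
t 13.7 pos [ 0.4114 -0.4014  0.1247] rot [-179.83  -19.69  152.29] F [-0.7 -0.5  0.7] gap 0.0849 J [-48.6  37.   14.4  85.8  -7.1 -19.8]
```

View pics/w12c.png

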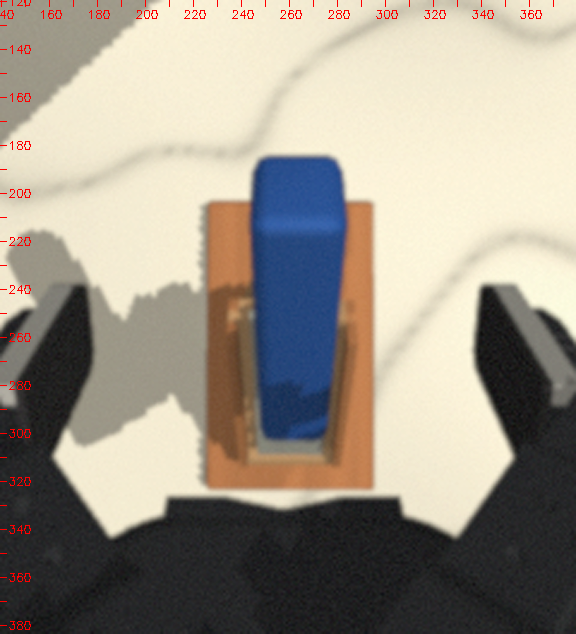

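View pics/s12c.png

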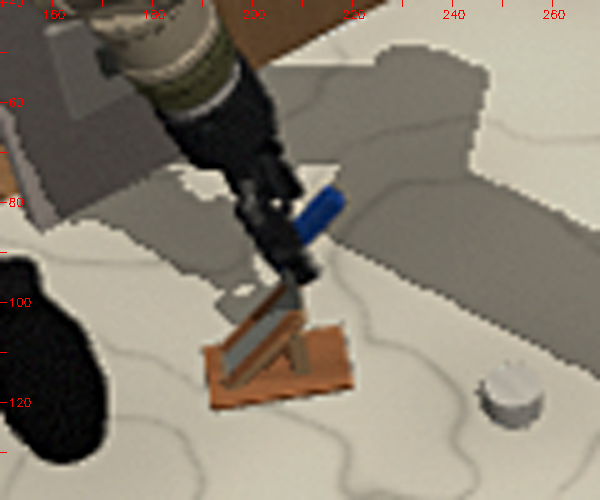

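Call:
servo_tool:
  motion:
    - [0.0005, 0.001, -0.001, 0, 0, 0, 100]
    - [0.0005, 0.001, -0.001, 0, 0, 0, 80]
    - [0.0005, 0.001, -0.001, 0, 0, 0, 60]
  squeeze: 40

```text
time: 14.1
position: [0.412, -0.4002, 0.12]
tool_rot: [-179.9, -20.0, 152.4]
contact_force: [-0.9, 0.1, 0.7]
finger_gap: 0.0587
```

Run:
```python
from h import *
o=st()
f=grab('wrist','w13');crop(f,140,120,380,384,2.4,'w13c')
Rc=Ro.from_euler('xyz',o["tool_rot"],degrees=True);R=tool(-27.5,-20);g=np.array([.4181,-.4032,.141]);zt=R.apply([0,0,1])
print(delta(g+.021*zt,R,o["position"],Rc))
```

```text
t 14.1 pos [ 0.412  -0.4002  0.12  ] rot [-179.94  -19.98  152.36] F [-0.9  0.1  0.7] gap 0.0587 J [-48.5  37.4  14.3  85.6  -7.  -19.7]
(array([-0.0003,  0.0003,  0.0013]), array([ 0.001 , -0.0002,  0.0022]))
```

View pics/w13c.png

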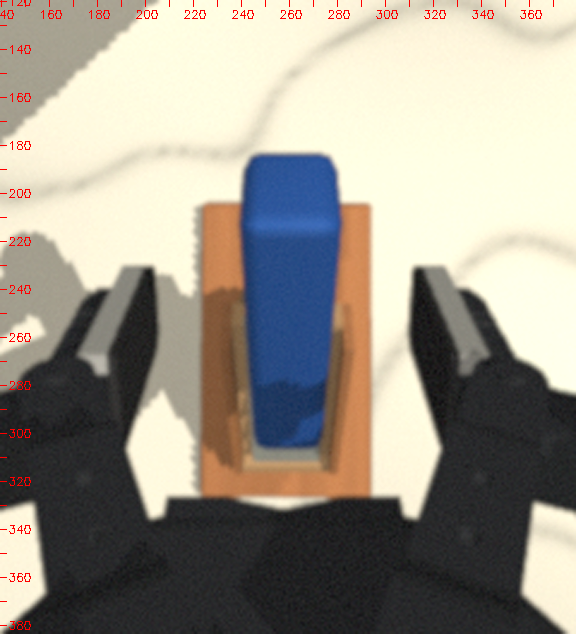

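Call:
servo_tool:
  motion:
    - [0.0007, 0.0013, 0, 0, 0, 0, 50]
    - [0.0007, 0.0013, 0, 0, 0, 0, 40]
    - [0.0007, 0.0013, 0, 0, 0, 0, 30]
    - [0.0007, 0.0013, 0, 0, 0, 0, 20]
    - [0.0007, 0.0013, 0, 0, 0, 0, 10]
    - [0.0007, 0.0013, 0, 0, 0, 0, 5]
    - [0.0007, 0.0013, 0, 0, 0, 0, 5]
  squeeze: 40

```text
time: 14.85
position: [0.4125, -0.3989, 0.1198]
tool_rot: [-179.9, -20.0, 152.3]
contact_force: [-0.4, -0.3, -0.6]
finger_gap: 0.0155
```

Run:
```python
from h import *
o=st()
f=grab('wrist','w14');crop(f,140,120,380,384,2.4,'w14c')
f=grab('scene','s14');crop(f,150,40,270,140,5,'s14c')
```

```text
t 14.85 pos [ 0.4125 -0.3989  0.1198] rot [-179.94  -19.99  152.34] F [-0.4 -0.3 -0.6] gap 0.0155 J [-48.4  37.4  14.2  85.6  -7.  -19.6]
```

View pics/w14c.png

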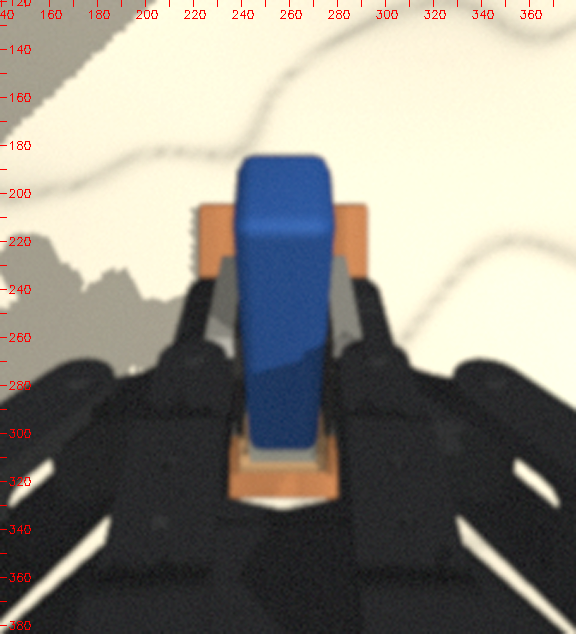

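View pics/s14c.png

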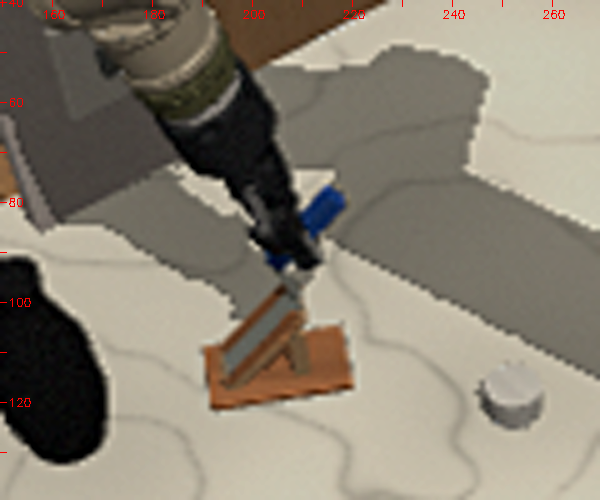

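Call:
servo_tool:
  motion:
    - [0, 0, 0, 0, 0, 0, 5]
    - [0, 0, 0, 0, 0, 0, 5]
    - [0, 0, 0.006, 0, 0, 0, 5]
    - [0, 0, 0.018, 0, 0, 0, 5]
    - [0, 0, 0.035, 0, 0, 0, 5]
    - [0, 0, 0.06, 0, 0, 0, 5]
    - [0, 0, 0.085, 0, 0, 0, 5]
    - [0, 0, 0.1, 0, 0, 0, 5]
  squeeze: 80

```text
time: 15.75
position: [0.4128, -0.399, 0.223]
tool_rot: [-179.9, -19.8, 152.3]
contact_force: [0.2, -0.7, -0.5]
finger_gap: 0.0149
```

Run:
```python
from h import *
o=st()
f=grab('wrist','w15')
f=grab('scene','s15');crop(f,150,40,270,140,5,'s15c')
Rc=Ro.from_euler('xyz',o["tool_rot"],degrees=True)
R=tool(-27.5,25)
g=o["position"]-.021*Rc.apply([0,0,1]); print(g,delta(g+.021*R.apply([0,0,1]),R,o["position"],Rc))
```

```text
t 15.75 pos [ 0.4128 -0.399   0.223 ] rot [-179.89  -19.84  152.33] F [ 0.2 -0.7 -0.5] gap 0.0149 J [-48.4  35.3  25.1  98.4  -7.  -19.6]
[ 0.41916993 -0.40230857  0.24271399] (array([ 0.0142, -0.0074,  0.0007]), array([-0.3606, -0.6945,  0.0029]))
```

View pics/s15c.png

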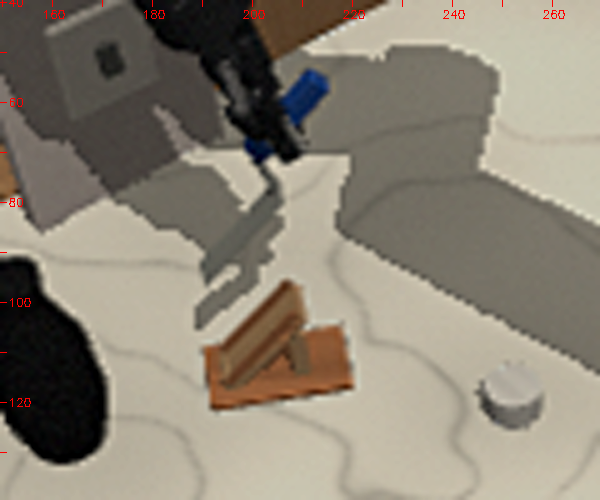

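View pics/w15.png

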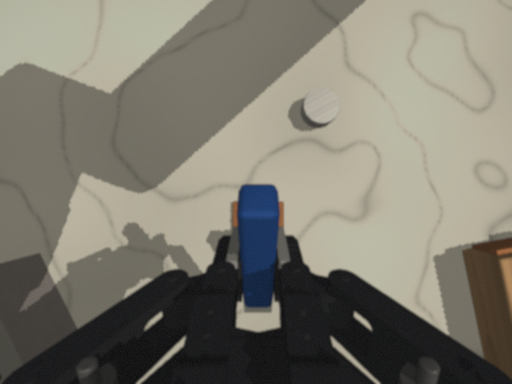

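Run:
```python
from h import *
pc=np.array([.4128,-.399,.223]);Rc=tool(-27.5,-20)
R=tool(4.3,25);g=np.array([.42,-.15,.25])
print(delta(g+.021*R.apply([0,0,1]),R,pc,Rc)); d=delta(g+.021*R.apply([0,0,1]),R,pc,Rc); print(np.degrees(np.linalg.norm(d[1])))
for k in range(1,9): print(((np.r_[d[0],d[1]])*k/8).round(3))
```

```text
(array([0.0161, 0.2497, 0.008 ]), array([-0.1599, -0.7789,  0.5259]))
54.621363006860825
[ 0.002  0.031  0.001 -0.02  -0.097  0.066]
[ 0.004  0.062  0.002 -0.04  -0.195  0.131]
[ 0.006  0.094  0.003 -0.06  -0.292  0.197]
[ 0.008  0.125  0.004 -0.08  -0.389  0.263]
[ 0.01   0.156  0.005 -0.1   -0.487  0.329]
[ 0.012  0.187  0.006 -0.12  -0.584  0.394]
[ 0.014  0.218  0.007 -0.14  -0.682  0.46 ]
[ 0.016  0.25   0.008 -0.16  -0.779  0.526]
```

Call:
servo_tool:
  motion:
    - [0.002, 0.02, 0.01, -0.02, -0.097, 0.066, 5]
    - [0.004, 0.055, 0.015, -0.04, -0.195, 0.131, 5]
    - [0.006, 0.09, 0.015, -0.06, -0.292, 0.197, 5]
    - [0.008, 0.125, 0.015, -0.08, -0.389, 0.263, 5]
    - [0.01, 0.16, 0.012, -0.1, -0.487, 0.329, 5]
    - [0.012, 0.195, 0.01, -0.12, -0.584, 0.394, 5]
    - [0.014, 0.225, 0.008, -0.14, -0.682, 0.46, 5]
    - [0.016, 0.25, 0.008, -0.16, -0.779, 0.526, 5]

```text
time: 16.65
position: [0.4275, -0.1463, 0.227]
tool_rot: [180.0, 25.2, -175.6]
contact_force: [0.5, 0.4, -1.0]
finger_gap: 0.0145
```

Call:
servo_tool:
  motion:
    - [0, 0, 0, 0, 0, 0, 5]
    - [0, 0, 0, 0, 0, 0, 5]
    - [0, 0, 0, 0, 0, 0, 5]

```text
time: 16.95
position: [0.4292, -0.1498, 0.2286]
tool_rot: [-180.0, 25.0, -175.9]
contact_force: [0.3, -0.5, -2.0]
finger_gap: 0.0155
```

Run:
```python
from h import *
o=st()
f=grab('wrist','w16');crop(f,170,60,350,384,2,'w16c')
grab('scene','s16');grab('top','t16')
```

```text
t 16.95 pos [ 0.4292 -0.1498  0.2286] rot [-179.99   25.03 -175.87] F [ 0.3 -0.5 -2. ] gap 0.0155 J [-41.3 -12.4 -34.9  49.3  17.5 -42.6]
```

View pics/w16.png

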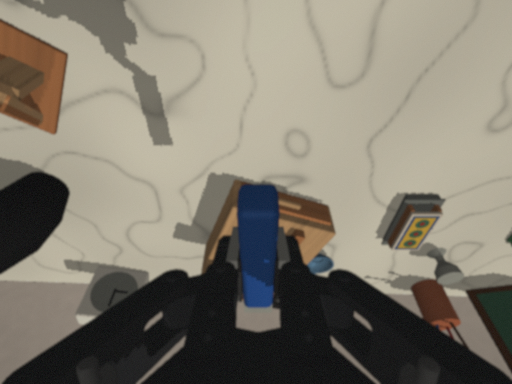

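View pics/s16.png

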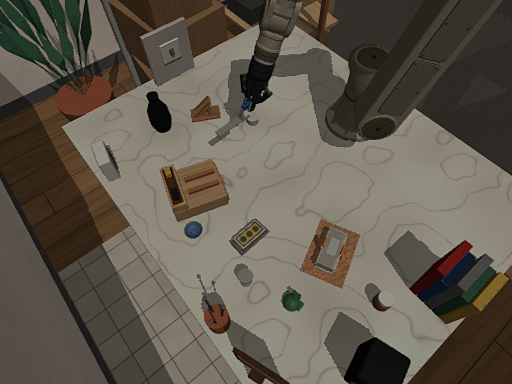

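View pics/t16.png

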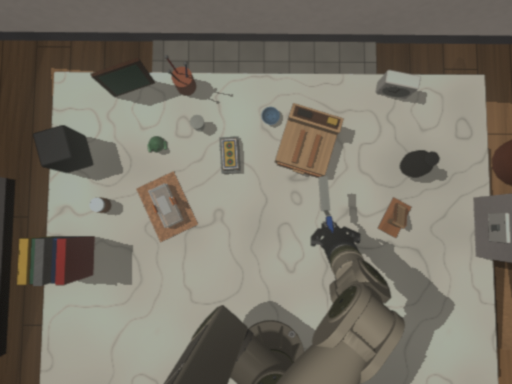

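Run:
```python
from h import *
for n,box in (('t16',(310,165,345,240)),('s16',(195,90,270,155))):
    f=load(n);C=cloud(f)
    x0,y0,x1,y1=box
    crop(f,x0-10,y0-10,x1+10,y1+10,6,n+'c')
    u0=np.array([np.cos(np.radians(4.3)),np.sin(np.radians(4.3))]);P=C[y0:y1,x0:x1].reshape(-1,3);
    o=np.array([.4292,-.1498,.2286]); R=Ro.from_euler('xyz',[-179.99,25.03,-175.87],degrees=True);g=o-.0187*R.apply([0,0,1]);print(g)
    d=P[:,:2]-g[:2];s=d@u0;l=d@np.array([-u0[1],u0[0]])
    for a in np.arange(-.06,.16,.01):
        m=(s>a)&(s<a+.01)&(abs(l)<.03)&(P[:,2]>.13)
        if m.sum()>2: print(round(a+.005,3),m.sum(),(np.median(P[m,2])).round(4),np.median(l[m]).round(4),l[m].min().round(3),l[m].max().round(3))
```

```text
[ 0.42130848 -0.15036655  0.24554382]
-0.025 88 0.3735 0.0154 -0.01 0.029
-0.015 114 0.3106 0.0043 -0.03 0.029
-0.005 86 0.2777 -0.0008 -0.03 0.029
0.005 62 0.2583 0.0015 -0.02 0.021
0.015 31 0.2569 0.0024 -0.014 0.019
0.025 23 0.2578 0.0025 -0.007 0.008
0.035 20 0.2395 0.0005 -0.006 0.006
0.045 24 0.2145 0.0006 -0.012 0.011
0.055 34 0.2145 -0.0011 -0.012 0.011
0.065 32 0.2144 0.001 -0.013 0.013
0.075 35 0.2135 -0.0001 -0.014 0.012
0.085 30 0.2145 -0.0002 -0.012 0.012
0.095 35 0.2145 -0.0011 -0.013 0.013
0.105 32 0.2149 0.0014 -0.014 0.013
0.115 33 0.2148 -0.0005 -0.012 0.012
0.125 29 0.2138 -0.0014 -0.013 0.011
0.135 35 0.2142 -0.0011 -0.014 0.013
0.145 4 0.2128 0.0076 -0.011 0.012
[ 0.42130848 -0.15036655  0.24554382]
-0.035 7 0.2876 0.0226 0.02 0.03
-0.025 23 0.2788 0.0205 -0.015 0.03
-0.015 37 0.2893 0.0143 -0.012 0.028
-0.005 104 0.2789 0.0123 -0.029 0.028
0.005 65 0.2586 0.0134 -0.019 0.026
0.015 32 0.2499 0.0095 -0.005 0.019
0.025 21 0.2571 0.0085 -0.002 0.012
0.035 22 0.2412 0.005 -0.005 0.01
0.045 26 0.2188 0.0041 -0.011 0.016
0.055 17 0.2136 0.0032 -0.011 0.016
0.065 19 0.2134 0.0042 -0.008 0.016
0.075 23 0.214 0.0035 -0.011 0.015
0.085 17 0.213 0.0021 -0.012 0.015
0.095 18 0.2136 0.0034 -0.009 0.015
0.105 21 0.2129 0.0028 -0.009 0.017
0.115 19 0.2141 0.0018 -0.01 0.015
0.125 21 0.213 0.0006 -0.01 0.016
0.135 22 0.2135 0.0036 -0.011 0.016
0.145 8 0.2141 0.0037 -0.012 0.015
```

View pics/s16c.png

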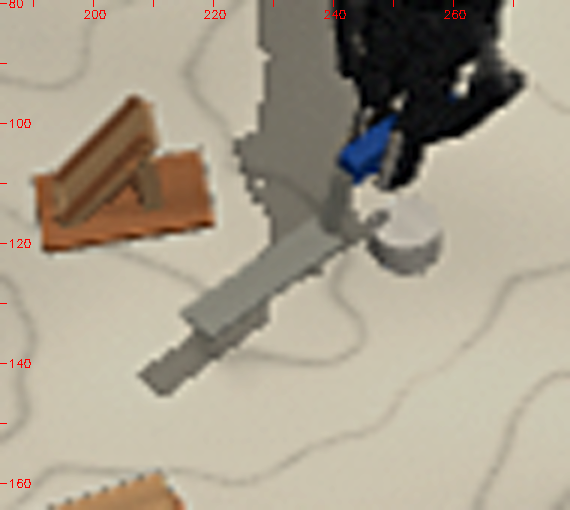

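Call:
servo_tool:
  motion:
    - [0, 0.02, 0, 0, 0, 0, 5]
    - [0, 0.055, 0, 0, 0, 0, 5]
    - [0, 0.095, -0.005, 0, 0, 0, 5]
    - [0, 0.135, -0.02, 0, 0, 0, 5]
    - [0, 0.175, -0.04, 0, 0, 0, 5]
    - [0, 0.21, -0.06, 0, 0, 0, 5]
    - [0, 0.24, -0.08, 0, 0, 0, 5]
    - [0, 0.26, -0.09, 0, 0, 0, 5]

```text
time: 17.9
position: [0.4277, 0.1131, 0.136]
tool_rot: [179.9, 24.8, -175.8]
contact_force: [0.2, -0.2, -1.1]
finger_gap: 0.0152
```

Call:
servo_tool:
  motion:
    - [0, 0.008, -0.01, 0, 0, 0.002, 5]
    - [0, 0.0095, -0.02, 0, 0, 0.002, 5]
    - [0, 0.0095, -0.025, 0, 0, 0.002, 5]
    - [0, 0.0095, -0.025, 0, 0, 0.002, 5]
    - [0, 0.0095, -0.025, 0, 0, 0.002, 5]

```text
time: 18.4
position: [0.429, 0.1204, 0.113]
tool_rot: [179.9, 25.0, -175.8]
contact_force: [-0.7, 0.1, -1.1]
finger_gap: 0.0149
```

```bash
cat >> h.py <<'E'
def blade(n,o,hd,lo,box=None):
    f=load(n);C=cloud(f).reshape(-1,3);h=np.radians(hd);u0=np.array([np.cos(h),np.sin(h)])
    d=C[:,:2]-o["position"][:2];s=d@u0;l=d@np.array([-u0[1],u0[0]])
    for a in np.arange(.03,.145,.01):
        m=(s>a)&(s<a+.01)&(abs(l)<.025)&(C[:,2]>lo)
        if m.sum()>2: print(round(a+.005,3),m.sum(),(np.median(C[m,2])).round(4),np.mean(l[m]).round(4),l[m].min().round(3),l[m].max().round(3))
E
python3 - <<'E'
from h import *
o=st()
f=grab('wrist','w17')
f=grab('scene','s17');crop(f,220,150,350,260,5,'s17c');f=grab('top','t17');crop(f,190,120,290,260,4,'t17c')
hd=o["tool_rot"][2]+180
for n in('t17','s17'):print(n);blade(n,o,hd,.06)
E
```

```text
t 18.4 pos [0.429  0.1204 0.113 ] rot [ 179.94   25.   -175.79] F [-0.7  0.1 -1.1] gap 0.0149 J [  5.7 -10.  -51.7  23.2  -0.6   1.4]
t17
0.035 18 0.1032 -0.0 -0.011 0.011
0.045 26 0.0995 0.0005 -0.011 0.011
0.055 25 0.1006 -0.0003 -0.012 0.013
0.065 28 0.0999 -0.0003 -0.013 0.013
0.075 28 0.098 -0.0002 -0.013 0.012
0.085 25 0.0997 0.0004 -0.011 0.012
0.095 27 0.0991 0.0006 -0.011 0.011
0.105 25 0.099 -0.0004 -0.012 0.013
0.115 27 0.1005 0.0 -0.013 0.013
0.125 25 0.0995 0.0004 -0.013 0.012
0.135 12 0.0989 -0.0015 -0.011 0.012
s17
0.035 28 0.1066 0.0035 -0.006 0.016
0.045 18 0.0995 0.0043 -0.009 0.016
0.055 21 0.0993 0.0027 -0.01 0.015
0.065 22 0.0989 0.0021 -0.01 0.016
0.075 24 0.0985 0.0038 -0.009 0.017
0.085 20 0.0979 0.0033 -0.008 0.016
0.095 20 0.0987 0.0027 -0.01 0.014
0.105 23 0.0992 0.0028 -0.01 0.015
0.115 20 0.0984 0.0039 -0.008 0.016
0.125 22 0.0987 0.0034 -0.011 0.016
0.135 16 0.0987 0.0031 -0.01 0.015
```

View pics/t17c.png

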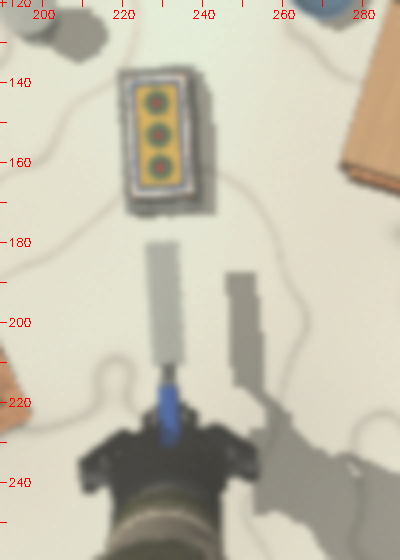

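View pics/s17c.png

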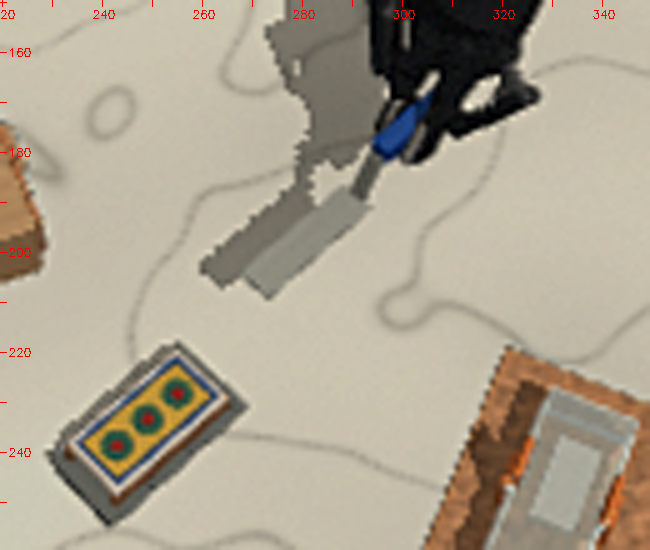

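Run:
```python
from h import *
from workcell import ctrl
o=ctrl.get_obs()
# tile red dots / yellow region centroid at z=.034 ; blade centroid by depth
for n,bx in(('t17',(215,130,245,175)),('s17',(225,215,270,255))):
    f=load(n);im=f["image"].astype(int);x0,y0,x1,y1=bx
    m=np.zeros((384,512),bool);sub=im[y0:y1,x0:x1];m[y0:y1,x0:x1]=(sub[...,2]>sub[...,0]+50)&(sub[...,1]>sub[...,0]+30)
    v,u=np.nonzero(m);P=np.array([onz(f,a,b,.034) for a,b in zip(u,v)])
    r=cv2.minAreaRect((P[:,:2]*1000).astype(np.float32));print(n,len(v),P.mean(0),r)
    t=np.array(r[0])/1000
    hd=np.radians(4.2);u0=np.array([np.cos(hd),np.sin(hd)]);nn=np.array([-u0[1],u0[0]])
    C=cloud(f).reshape(-1,3);d=C[:,:2]-o["position"][:2];s=d@u0;l=d@nn
    q=(s>.045)&(s<.13)&(abs(l)<.025)&(C[:,2]>.08)&(C[:,2]<.115)
    b=C[q].mean(0);print("blade",b,"lateral of tile from blade line",(t-b[:2])@nn, "tip s", s[(s>.04)&(s<.16)&(abs(l)<.01)&(C[:,2]>.08)].max())
    A=np.c_[C[q][:,:2]@u0,np.ones(q.sum())];print("lat slope deg",np.degrees(np.arctan(np.linalg.lstsq(A,C[q][:,:2]@nn,rcond=None)[0][0])),"z slope deg",np.degrees(np.linalg.lstsq(A,C[q][:,2],rcond=None)[0][0]), "roll", np.degrees(np.linalg.lstsq(np.c_[l[q],np.ones(q.sum())],C[q][:,2],rcond=None)[0][0]))
```

```text
t17 123 [0.65687733 0.13582571 0.034     ] ((657.7649536132812, 136.244873046875), (79.07769775390625, 31.03078269958496), 3.9157485961914062)
blade [0.51554514 0.12684344 0.0993463 ] lateral of tile from blade line -0.0010397340030621068 tip s 0.13342196567054082
lat slope deg 0.3984453504479549 z slope deg 0.35616727242042523 roll 1.0021317214082899
s17 134 [0.65942134 0.14006106 0.034     ] ((659.3107299804688, 139.54627990722656), (80.04662322998047, 32.423927307128906), 3.903242826461792)
blade [0.51666373 0.13004412 0.09882405] lateral of tile from blade line -0.0009705697555999693 tip s 0.13465017233295154
lat slope deg -0.5828663807614572 z slope deg -0.3168139519815665 roll 0.9944034178629416
```

Call:
servo_tool:
  motion:
    - [0, -0.001, -0.02, 0, 0, 0, 5]
    - [0, -0.001, -0.04, 0, 0, 0, 5]
    - [0, -0.001, -0.06, 0, 0, 0, 5]
    - [0, -0.001, -0.072, 0, 0, 0, 5]
    - [0, -0.001, -0.0765, 0, 0, 0, 5]
    - [0, -0.001, -0.0765, 0, 0, 0, 5]
    - [0, -0.001, -0.0765, 0, 0, 0, 5]

```text
time: 19.25
position: [0.43, 0.1202, 0.0379]
tool_rot: [180.0, 24.9, -175.7]
contact_force: [0.4, 0.4, -1.4]
finger_gap: 0.0149
```

Run:
```python
from h import *
o=st()
grab('wrist','w18');f=grab('scene','s18');crop(f,220,150,350,260,5,'s18c');f=grab('top','t18')
hd=o["tool_rot"][2]+180
for n in('t18','s18'):print(n);blade(n,o,hd,.012)
```

```text
t 19.25 pos [0.43   0.1202 0.0379] rot [ 179.95   24.92 -175.75] F [ 0.4  0.4 -1.4] gap 0.0149 J [  5.7  -1.6 -58.8   7.9  -0.5   1.3]
t18
0.035 16 0.0255 0.0003 -0.01 0.013
0.045 24 0.024 0.0009 -0.011 0.013
0.055 25 0.0246 -0.0 -0.012 0.012
0.065 24 0.024 -0.0005 -0.013 0.012
0.075 22 0.0232 -0.0005 -0.013 0.011
0.085 21 0.0239 0.0004 -0.01 0.013
0.095 24 0.0248 0.0009 -0.011 0.013
0.105 24 0.0236 0.0004 -0.012 0.012
0.115 24 0.0242 -0.0005 -0.012 0.012
0.125 23 0.0245 -0.0001 -0.013 0.011
0.135 9 0.0214 -0.002 -0.01 0.011
s18
0.035 23 0.0304 0.0037 -0.011 0.016
0.045 22 0.0235 0.0039 -0.011 0.017
0.055 18 0.0227 0.0023 -0.009 0.014
0.065 16 0.023 0.0033 -0.009 0.015
0.075 21 0.0224 0.003 -0.01 0.016
0.085 22 0.0218 0.003 -0.011 0.015
0.095 17 0.022 0.0023 -0.009 0.015
0.105 21 0.0227 0.0037 -0.009 0.016
0.115 21 0.0229 0.0025 -0.011 0.016
0.125 19 0.0229 0.0029 -0.009 0.016
0.135 12 0.0227 0.0045 -0.009 0.016
```

View pics/s18c.png

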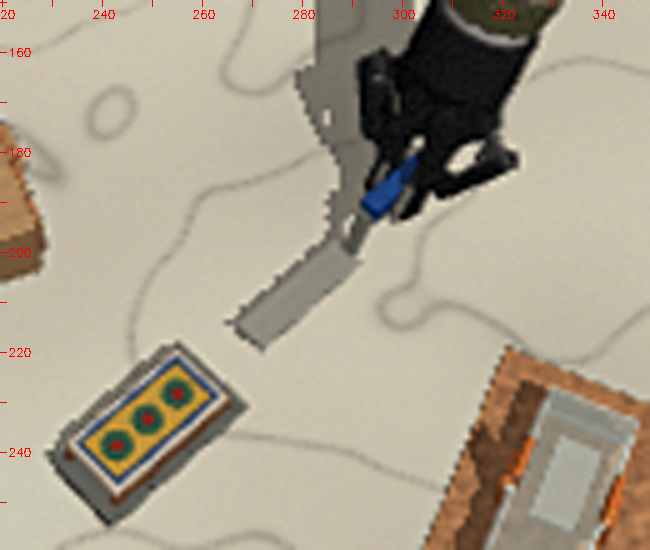

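View pics/w18.png

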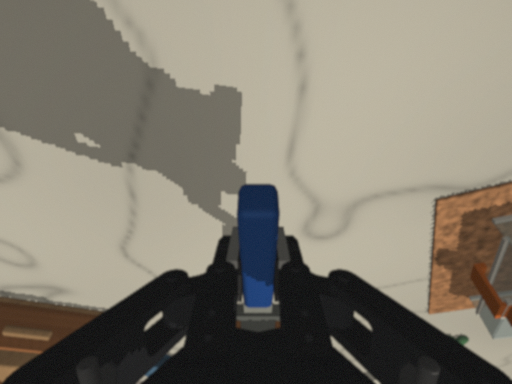

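Call:
servo_tool:
  motion:
    - [0.01, 0.0007, 0, 0, 0, 0, 5]
    - [0.025, 0.0018, -0.0005, 0, 0, 0, 5]
    - [0.04, 0.0029, -0.001, 0, 0, 0, 5]
    - [0.05, 0.0036, -0.001, 0, 0, 0, 5]
    - [0.055, 0.004, -0.001, 0, 0, 0, 5]

```text
time: 19.9
position: [0.4869, 0.1243, 0.0366]
tool_rot: [180.0, 24.9, -175.7]
contact_force: [-0.1, -0.2, -0.7]
finger_gap: 0.0147
```

Run:
```python
from h import *
o=st()
f=grab('scene','s19');crop(f,220,170,320,260,6,'s19c');f=grab('top','t19');crop(f,205,125,260,215,7,'t19c')
```

```text
t 19.9 pos [0.4869 0.1243 0.0366] rot [ 179.96   24.95 -175.75] F [-0.1 -0.2 -0.7] gap 0.0147 J [  5.4   4.6 -52.5   7.9  -0.5   1.1]
```

View pics/s19c.png

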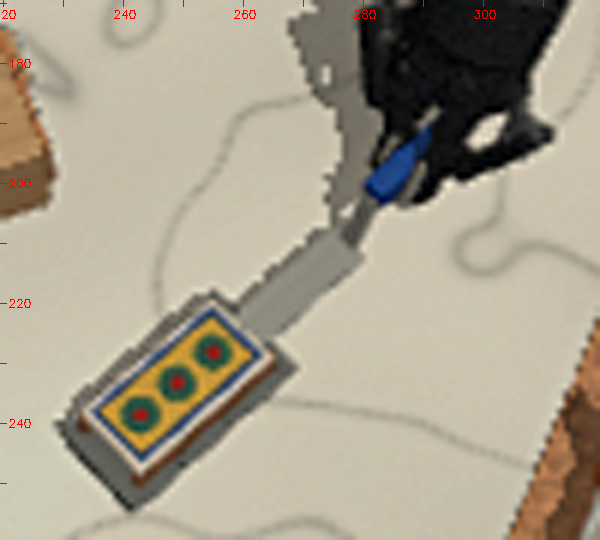

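View pics/t19c.png

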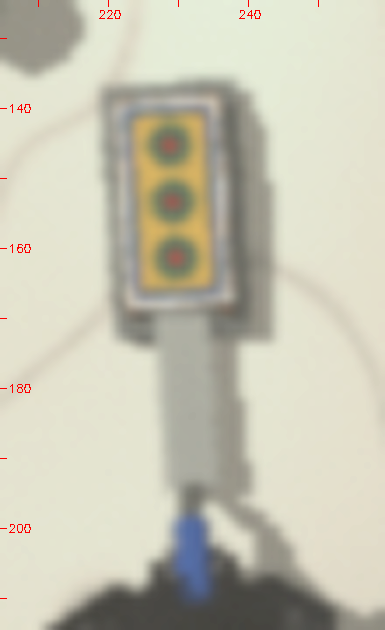

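Call:
servo_tool:
  motion:
    - [0.012, 0.0009, 0, 0, 0, 0, 5]
    - [0.028, 0.002, 0, 0, 0, 0, 5]
    - [0.044, 0.0032, 0, 0, 0, 0, 5]
    - [0.06, 0.0044, 0, 0, 0, 0, 5]
    - [0.072, 0.0053, 0, 0, 0, 0, 5]
    - [0.08, 0.0059, 0, 0, 0, 0, 5]
    - [0.083, 0.0061, 0, 0, 0, 0, 5]
    - [0.083, 0.0061, 0, 0, 0, 0, 5]

```text
time: 20.8
position: [0.5677, 0.1303, 0.0362]
tool_rot: [180.0, 24.9, -175.7]
contact_force: [0.3, 0.3, -0.5]
finger_gap: 0.015
```

Run:
```python
from h import *
o=st()
f=grab('scene','s20');crop(f,220,170,320,260,6,'s20c');f=grab('top','t20');crop(f,205,125,260,215,7,'t20c');f=grab('wrist','w20')
```

```text
t 20.8 pos [0.5677 0.1303 0.0362] rot [ 179.96   24.87 -175.74] F [ 0.3  0.3 -0.5] gap 0.015 J [  5.2  12.4 -42.6  10.1  -0.4   0.9]
```

View pics/s20c.png

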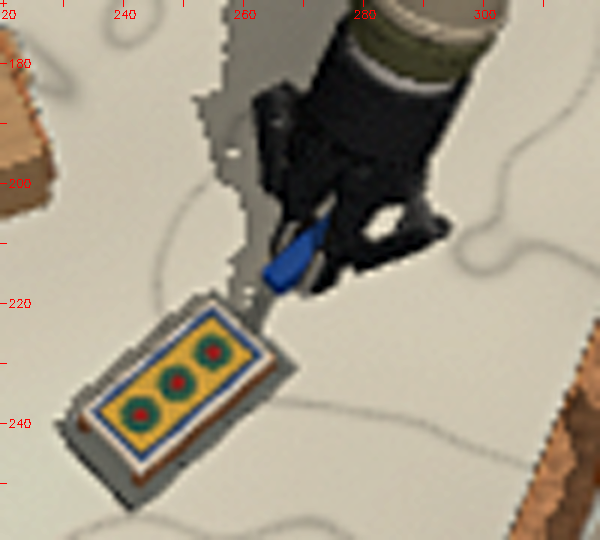

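View pics/t20c.png

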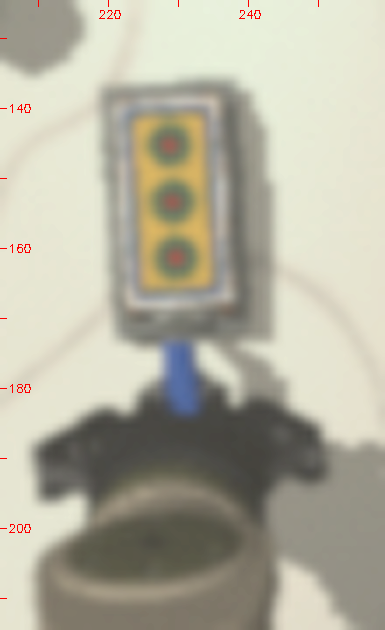

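View pics/w20.png

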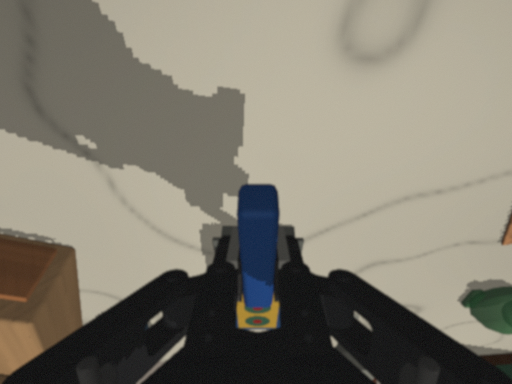

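Call:
servo_tool:
  motion:
    - [0, 0, 0.002, 0, 0, 0, 5]
    - [0, 0, 0.004, 0, 0, 0, 5]
    - [0, 0, 0.006, 0, 0, 0, 5]
    - [0, 0, 0.008, 0, 0, 0, 5]
    - [0, 0, 0.01, 0, 0, 0, 5]
    - [0, 0, 0.013, 0, 0, 0, 5]
    - [0, 0, 0.016, 0, 0, 0, 5]
    - [0, 0, 0.02, 0, 0, 0, 5]
  squeeze: 100

```text
time: 21.75
position: [0.5676, 0.1303, 0.0565]
tool_rot: [180.0, 24.9, -175.7]
contact_force: [0.9, -0.6, -1.8]
finger_gap: 0.0145
```

Run:
```python
from h import *
o=st()
f=grab('scene','s21');crop(f,220,170,320,260,6,'s21c');f=grab('top','t21');crop(f,205,125,260,215,7,'t21c')
C=cloud(f);m=np.zeros((384,512),bool);m[142:166,224:235]=1;P=C[m];A=np.c_[P[:,:2]-P[:,:2].mean(0),np.ones(len(P))];s=np.linalg.lstsq(A,P[:,2],rcond=None)[0];print(np.degrees(s[:2]),s[2])
```

```text
t 21.75 pos [0.5676 0.1303 0.0565] rot [ 179.96   24.87 -175.74] F [ 0.9 -0.6 -1.8] gap 0.0145 J [  5.2  10.5 -41.2  13.5  -0.4   0.9]
[-0.00583823  0.74114653] 0.04946385398800134
```

View pics/s21c.png

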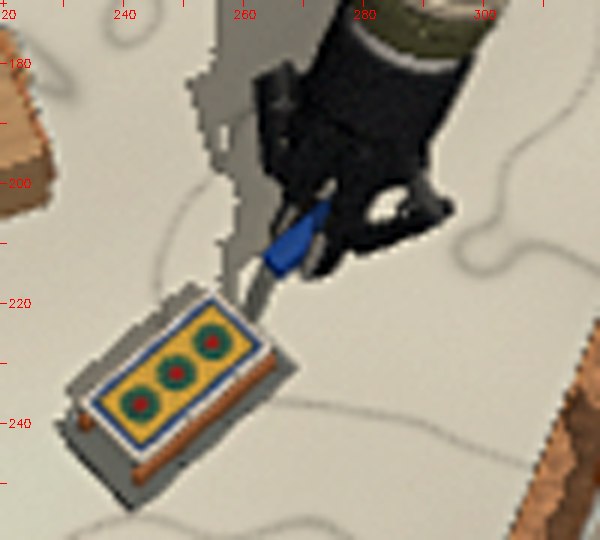

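View pics/t21c.png

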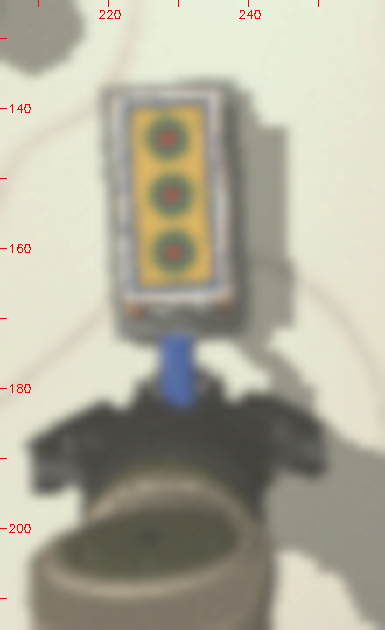

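Call:
servo_tool:
  motion:
    - [0, 0, 0.003, 0, 0, 0, 5]
    - [0, 0, 0.008, 0, 0, 0, 5]
    - [0, 0, 0.015, 0, 0, 0, 5]
    - [0, 0, 0.025, 0, 0, 0, 5]
    - [0, -0.001, 0.037, 0, 0, 0, 5]
    - [0, -0.003, 0.05, 0, 0, -0.002, 5]
    - [0, -0.006, 0.063, 0, 0, -0.006, 5]
    - [0.001, -0.011, 0.076, 0, 0, -0.013, 5]

```text
time: 22.65
position: [0.5688, 0.1194, 0.1339]
tool_rot: [180.0, 24.9, -176.5]
contact_force: [0.3, 1.2, -1.3]
finger_gap: 0.0147
```

Call:
servo_tool:
  motion:
    - [0.001, -0.008, 0.012, 0, 0, -0.01, 5]
    - [0.001, -0.018, 0.023, 0, 0, -0.024, 5]
    - [0.002, -0.031, 0.032, 0, 0, -0.044, 5]
    - [0.003, -0.046, 0.04, 0, 0, -0.07, 5]
    - [0.004, -0.062, 0.046, 0, 0, -0.1, 5]
    - [0.005, -0.079, 0.05, 0, 0, -0.132, 5]
    - [0.007, -0.096, 0.052, 0, 0, -0.165, 5]
    - [0.008, -0.113, 0.053, 0, 0, -0.198, 5]

```text
time: 23.45
position: [0.5769, 0.0046, 0.1853]
tool_rot: [180.0, 24.9, 172.0]
contact_force: [0.0, 0.9, -1.7]
finger_gap: 0.0142
```

Call:
servo_tool:
  motion:
    - [0.001, -0.017, 0, 0, 0, -0.033, 5]
    - [0.003, -0.034, 0, 0, 0, -0.066, 5]
    - [0.004, -0.05, 0, 0, 0, -0.095, 5]
    - [0.005, -0.064, 0, 0, 0, -0.12, 5]
    - [0.006, -0.076, 0, 0, 0, -0.14, 5]
    - [0.007, -0.085, 0, 0, 0, -0.153, 5]
    - [0.007, -0.09, 0, 0, 0, -0.159, 5]
    - [0.007, -0.092, 0, 0, 0, -0.161, 5]

```text
time: 24.25
position: [0.5838, -0.0861, 0.1853]
tool_rot: [179.9, 24.9, 162.9]
contact_force: [-0.6, 0.4, -1.4]
finger_gap: 0.0147
```

Run:
```python
from h import *
o=st()
f=grab('scene','s22');crop(f,150,120,270,230,5,'s22c');f=grab('top','t22');crop(f,250,95,360,230,4.5,'t22c');f=grab('wrist','w22')
```

```text
t 24.25 pos [ 0.5838 -0.0861  0.1853] rot [179.95  24.89 162.92] F [-0.6  0.4 -1.4] gap 0.0147 J [-16.    2.3 -29.1  33.7  -0.4   1. ]
```

View pics/s22c.png

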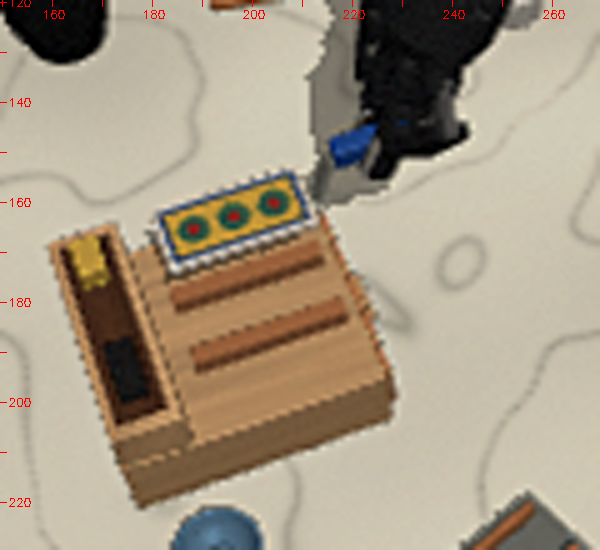

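View pics/t22c.png

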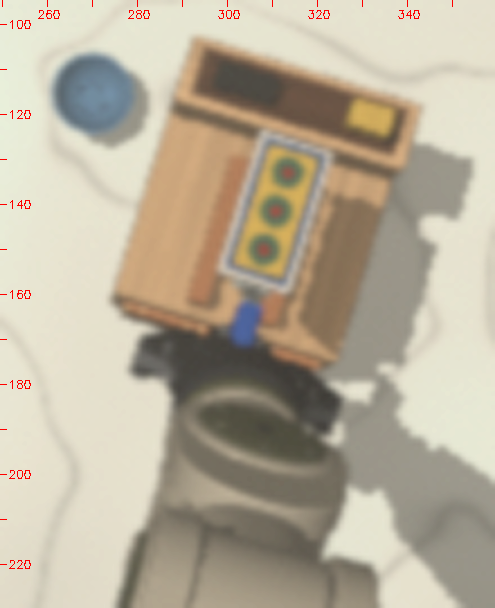

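```bash
cat >> h.py <<'E'
def yel(n,bx,z,q=50):
    f=load(n);im=f["image"].astype(int);x0,y0,x1,y1=bx
    C=cloud(f)
    m=np.zeros((384,512),bool);sub=im[y0:y1,x0:x1];m[y0:y1,x0:x1]=((sub[...,2]>sub[...,0]+q)&(sub[...,1]>sub[...,0]+30))&(abs(C[y0:y1,x0:x1,2]-z)<.02)
    m=cv2.morphologyEx(m.astype(np.uint8),cv2.MORPH_CLOSE,np.ones((5,5)))
    v,u=np.nonzero(m);P=np.array([onz(f,a,b,z) for a,b in zip(u,v)])[:,:2]
    r=cv2.minAreaRect((P*1000).astype(np.float32));c=P.mean(0)
    w,V=np.linalg.eigh(np.cov(P.T));a=V[:,1];a=a*np.sign(a[0])
    print(n,len(v),"centroid",c.round(4),"yaw",np.degrees(np.arctan2(a[1],a[0])).round(2),"rect",np.round(r[0],1),np.round(r[1],1),round(r[2],1),"zmed",np.median(C[m>0][:,2]).round(4))
E
python3 - <<'E'
from h import *
yel('t22',(290,120,330,165),.177); yel('s22',(175,145,220,180),.177)
yel('t17',(215,130,245,175),.034);yel('s17',(225,215,270,255),.034)
f=load('top0');crop(f,280,110,340,180,8,'t0b');f=load('scene0');crop(f,155,150,240,225,8,'s0b')
E
```

```text
t22 201 centroid [ 0.6712 -0.114 ] yaw -18.75 rect [ 670.4 -114.1] [32.5 81. ] 72.5 zmed 0.1773
s22 213 centroid [ 0.6728 -0.1108] yaw -17.18 rect [ 672.2 -110.9] [31.5 83. ] 72.9 zmed 0.1765
t17 175 centroid [0.6571 0.1363] yaw 4.64 rect [657.8 136.2] [79.1 31. ] 3.9 zmed 0.0348
s17 203 centroid [0.6633 0.14  ] yaw 3.26 rect [659.3 139.5] [80.  32.4] 3.9 zmed 0.0346
```

View pics/t0b.png

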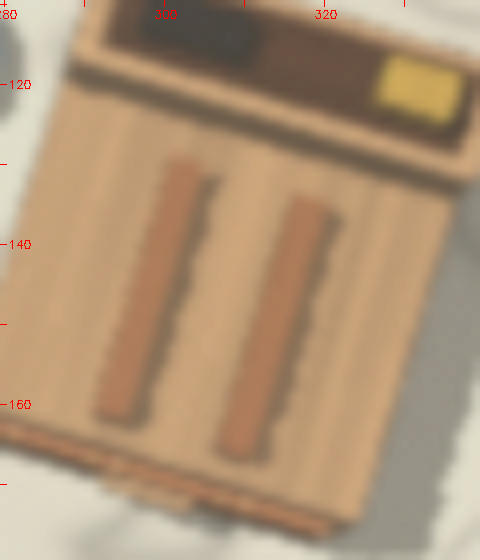

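View pics/s0b.png

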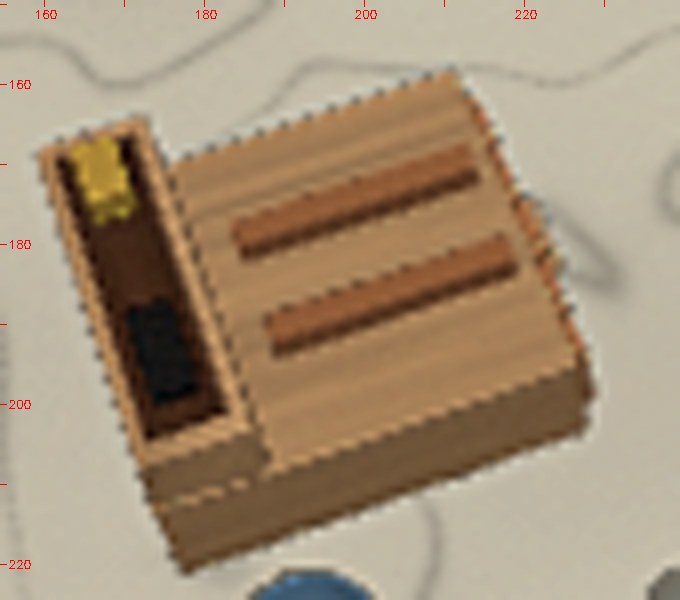

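Run:
```python
from h import *
f=load('top0');P=np.array([onz(f,u-.0,v,.076) for u,v in [(300,129.3),(304.6,130),(295.8,162.8),(291.3,161.6),(315.8,133.8),(320.6,134.8),(311.5,167.2),(306.4,166)]])
print(P.mean(0))
for i,j in((0,3),(1,2),(4,7),(5,6)): a=P[i]-P[j];print(np.degrees(np.arctan2(a[1],a[0])),np.linalg.norm(a))
f=load('scene0');P=np.array([onz(f,u,v,.076) for u,v in [(183.3,177),(212.3,167.2),(214,170.5),(185,180.5),(187.5,188.8),(217.3,178.5),(219,182),(189,192.3)]])
print(P.mean(0),P.round(3))
```

```text
[ 0.66932018 -0.11292855  0.076     ]
-15.119302507485102 0.10946431094562993
-15.117459382006288 0.11112557913524478
-16.48658200364241 0.10971616249988964
-15.968289308578221 0.11006350198858574
[ 0.67159074 -0.11046005  0.076     ] [[ 0.713 -0.159  0.076]
 [ 0.611 -0.127  0.076]
 [ 0.615 -0.112  0.076]
 [ 0.717 -0.143  0.076]
 [ 0.729 -0.109  0.076]
 [ 0.626 -0.078  0.076]
 [ 0.63  -0.062  0.076]
 [ 0.733 -0.094  0.076]]
```

Call:
servo_tool:
  motion:
    - [-0.0003, 0.0003, -0.004, 0, 0, 0, 5]
    - [-0.0006, 0.0006, -0.011, 0, 0, 0, 5]
    - [-0.0008, 0.0008, -0.021, 0, 0, 0, 5]
    - [-0.0008, 0.0008, -0.033, 0, 0, 0, 5]
    - [-0.0008, 0.0008, -0.045, 0, 0, 0, 5]
    - [-0.0008, 0.0008, -0.055, 0, 0, 0, 5]
    - [-0.0008, 0.0008, -0.063, 0, 0, 0, 5]
    - [-0.0008, 0.0008, -0.069, 0, 0, 0, 5]

```text
time: 25.2
position: [0.5825, -0.0847, 0.1152]
tool_rot: [180.0, 24.8, 163.0]
contact_force: [-0.3, -0.6, -1.8]
finger_gap: 0.0146
```

Call:
servo_tool:
  motion:
    - [0, 0, -0.005, 0, 0, 0, 5]
    - [0, 0, -0.01, 0, 0, 0, 5]
    - [0, 0, -0.014, 0, 0, 0, 5]
    - [0, 0, -0.017, 0, 0, 0, 5]
    - [0, 0, -0.019, 0, 0, 0, 5]
    - [0, 0, -0.019, 0, 0, 0, 5]
    - [0, 0, -0.019, 0, 0, 0, 5]

```text
time: 25.9
position: [0.5831, -0.0849, 0.0976]
tool_rot: [180.0, 24.9, 163.0]
contact_force: [-0.5, -0.5, -2.0]
finger_gap: 0.0148
```

Run:
```python
from h import *
o=st()
f=grab('scene','s23');crop(f,150,130,260,230,6,'s23c');f=grab('top','t23');crop(f,270,105,350,190,7,'t23c');f=grab('wrist','w23')
yel('t23',(285,115,330,172),.098); yel('s23',(175,150,225,190),.098)
```

```text
t 25.9 pos [ 0.5831 -0.0849  0.0976] rot [179.96  24.92 162.95] F [-0.5 -0.5 -2. ] gap 0.0148 J [-15.9   7.7 -37.2  20.2  -0.5   1.1]
t23 188 centroid [ 0.6716 -0.1133] yaw -22.5 rect [ 697.1 -116.1] [122.4 140.7] 85.8 zmed 0.0897
s23 208 centroid [ 0.6811 -0.1082] yaw -24.8 rect [ 686.4 -125.8] [ 68.8 119.9] 72.3 zmed 0.0891
```

View pics/s23c.png

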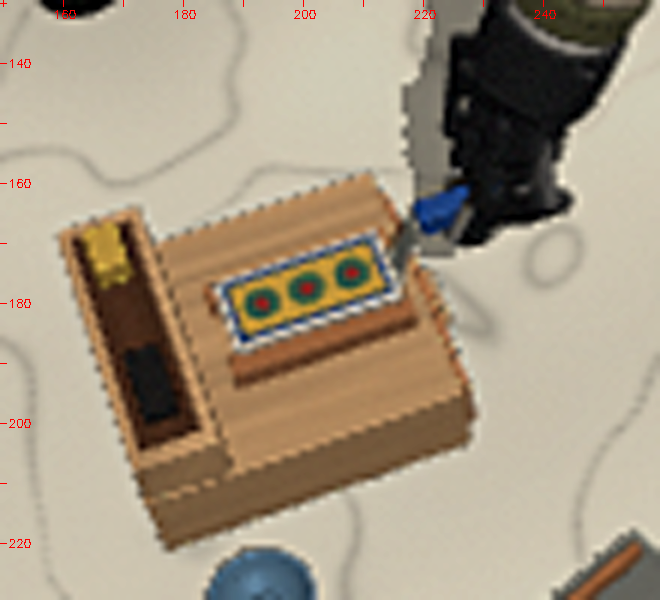

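View pics/t23c.png

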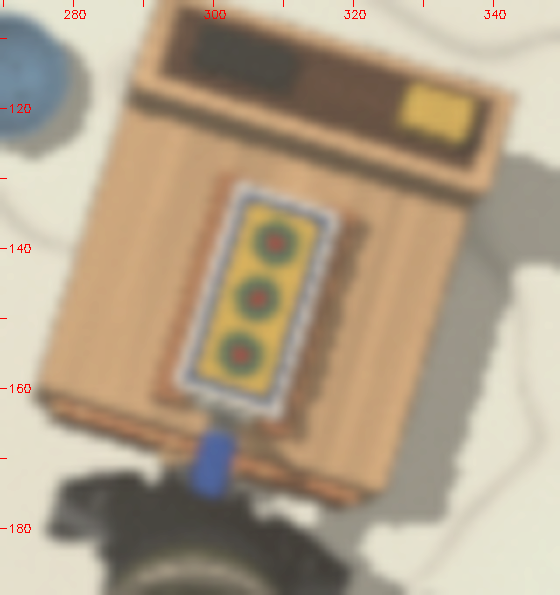

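Run:
```python
from h import *
h=np.radians(-17);u=np.array([np.cos(h),np.sin(h)]);n=np.array([-u[1],u[0]])
for nm,D,pts in(('t23',(.6693,-.1129),[(308.8,139.2),(306.4,147.1),(303.8,155.1)]),('s23',(.6716,-.1105),[(193.2,180),(200.7,177.3),(208.2,174.8)])):
    f=load(nm);P=np.array([onz(f,a,b,.0893)[:2] for a,b in pts]);e=P.mean(0)-D;a=P[0]-P[2];print(P.round(4),"err s,l",(e@u).round(4),(e@n).round(4),np.degrees(np.arctan2(a[1],a[0])))
```

```text
[[ 0.6958 -0.121 ]
 [ 0.6702 -0.1131]
 [ 0.6443 -0.1047]] err s,l 0.0007 0.0002 -17.58899947714946
[[ 0.6968 -0.1178]
 [ 0.6706 -0.1103]
 [ 0.6448 -0.1022]] err s,l -0.001 0.0001 -16.657457435889217
```

Call:
servo_tool:
  motion:
    - [0, 0, -0.003, 0, 0, 0, 5]
    - [0, 0, -0.006, 0, 0, 0, 5]
    - [0, 0, -0.008, 0, 0, 0, 5]
    - [0, 0, -0.01, 0, 0, 0, 5]
    - [0, 0, -0.012, 0, 0, 0, 5]
    - [0, 0, -0.0135, 0, 0, 0, 5]
    - [0, 0, -0.0135, 0, 0, 0, 5]
    - [0, 0, -0.0135, 0, 0, 0, 5]

```text
time: 26.85
position: [0.583, -0.0849, 0.0839]
tool_rot: [180.0, 24.9, 162.9]
contact_force: [-0.5, 0.8, -1.4]
finger_gap: 0.0145
```

Run:
```python
from h import *
o=st()
f=grab('scene','s24');crop(f,150,130,260,230,6,'s24c');f=grab('top','t24');crop(f,270,105,350,190,7,'t24c')
C=cloud(f);print(np.median(C[136:158,303:310,2]))
```

```text
t 26.85 pos [ 0.583  -0.0849  0.0839] rot [179.96  24.9  162.95] F [-0.5  0.8 -1.4] gap 0.0145 J [-15.9   8.8 -38.3  18.   -0.5   1.1]
0.08365126352749552
```

View pics/s24c.png

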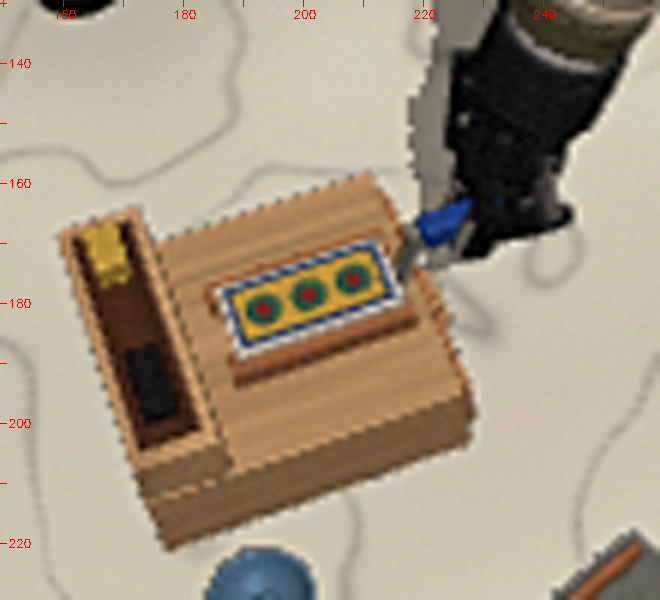

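View pics/t24c.png

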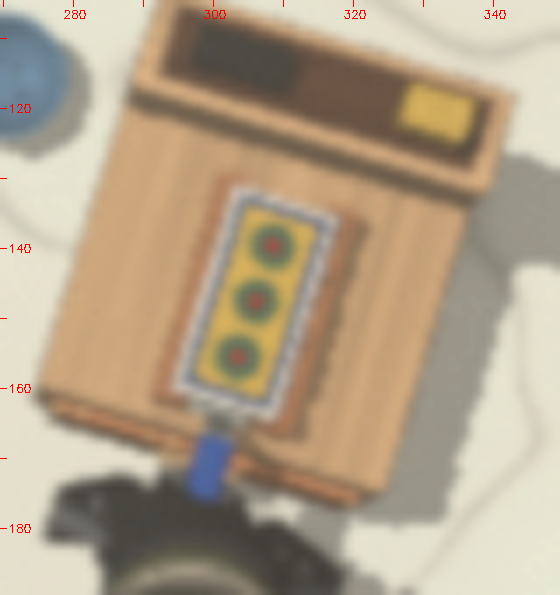

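Call:
servo_tool:
  motion:
    - [-0.0038, 0.0012, 0, 0, 0, 0, 5]
    - [-0.0115, 0.0035, 0, 0, 0, 0, 5]
    - [-0.021, 0.0064, 0, 0, 0, 0, 5]
    - [-0.0335, 0.0102, 0, 0, 0, 0, 5]
    - [-0.0459, 0.014, 0, 0, 0, 0, 5]
    - [-0.0583, 0.0178, 0, 0, 0, 0, 5]
    - [-0.0707, 0.0216, 0, 0, 0, 0, 5]
    - [-0.0812, 0.0248, 0, 0, 0, 0, 5]

```text
time: 27.75
position: [0.5003, -0.0596, 0.0838]
tool_rot: [180.0, 24.9, 163.0]
contact_force: [-0.0, 0.7, -1.1]
finger_gap: 0.015
```

Run:
```python
from h import *
o=st()
f=grab('scene','s25');crop(f,150,130,270,230,6,'s25c')
```

```text
t 27.75 pos [ 0.5003 -0.0596  0.0838] rot [179.96  24.88 162.96] F [-0.   0.7 -1.1] gap 0.015 J [-15.6  -0.2 -48.4  16.9  -0.6   1.3]
```

View pics/s25c.png

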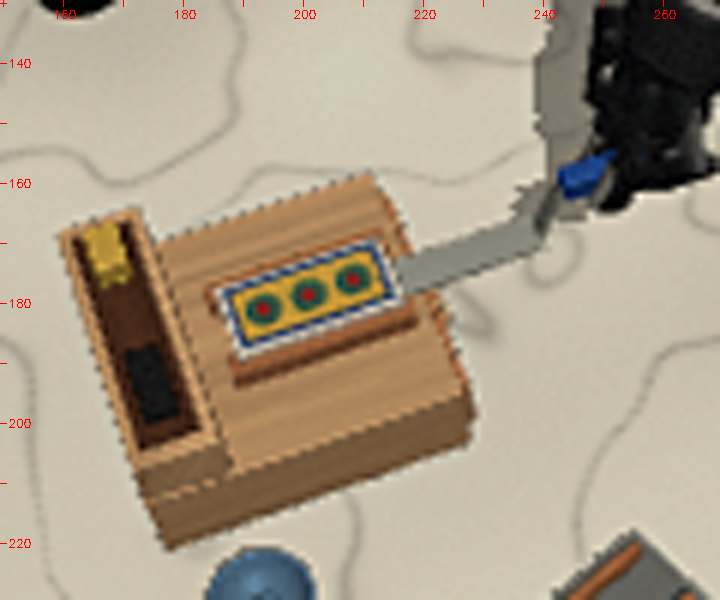

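Call:
servo_tool:
  motion:
    - [-0.009, 0.0028, 0, 0, 0, 0, 5]
    - [-0.02, 0.0061, 0, 0, 0, 0, 5]
    - [-0.03, 0.0092, 0, 0, 0, 0, 5]
    - [-0.036, 0.011, 0.002, 0, 0, 0, 5]
    - [-0.038, 0.0116, 0.012, 0, 0, 0, 5]
    - [-0.038, 0.0116, 0.027, 0, 0, 0, 5]
    - [-0.038, 0.0116, 0.04, 0, 0, 0, 5]

```text
time: 28.5
position: [0.4635, -0.0484, 0.1246]
tool_rot: [180.0, 24.9, 162.9]
contact_force: [1.4, 0.0, -1.3]
finger_gap: 0.0146
```

Run:
```python
from h import *
o=st()
f=grab('scene','s26');crop(f,150,110,290,230,5,'s26c');f=grab('top','t26');crop(f,270,105,350,190,7,'t26c')
Rc=Ro.from_euler('xyz',o["tool_rot"],degrees=True)
print(delta([.505,.03,.09],tool(4,25),o["position"],Rc))
```

```text
t 28.5 pos [ 0.4635 -0.0484  0.1246] rot [179.96  24.91 162.95] F [ 1.4  0.  -1.3] gap 0.0146 J [-15.4  -8.2 -48.5  24.9  -0.6   1.5]
(array([ 0.0415,  0.0784, -0.0346]), array([-0.0008, -0.0015,  0.3671]))
```

View pics/s26c.png

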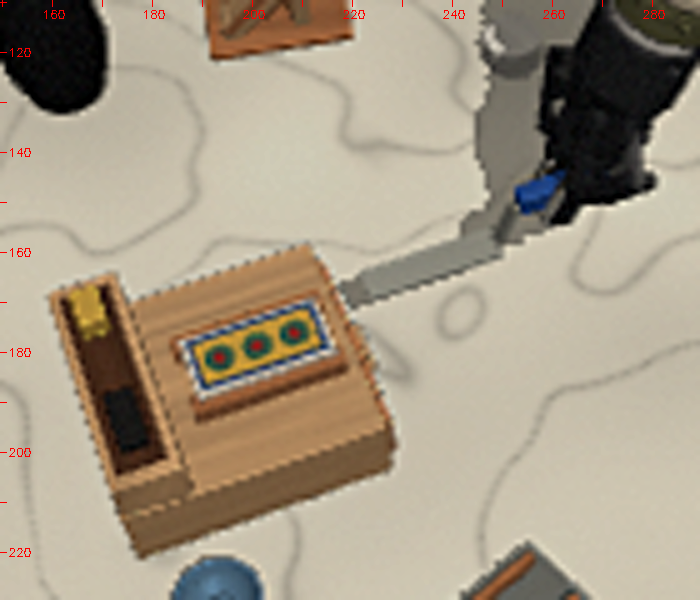

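View pics/t26c.png

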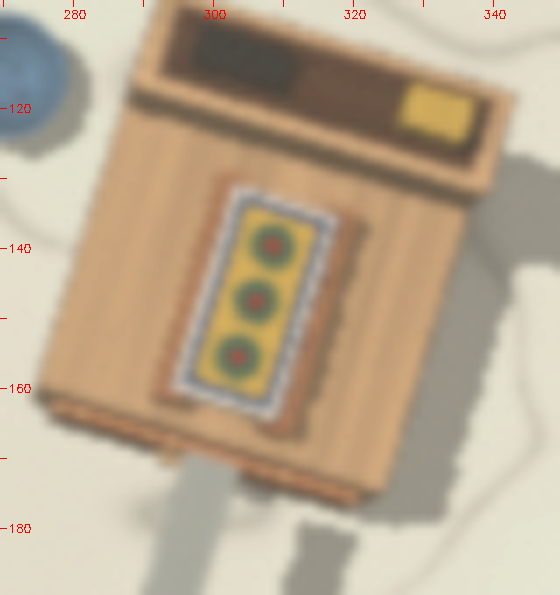

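Call:
servo_tool:
  motion:
    - [0, 0.01, 0, 0, 0, 0.05, 5]
    - [0, 0.022, 0, 0, 0, 0.11, 5]
    - [0.003, 0.036, 0, 0, 0, 0.18, 5]
    - [0.01, 0.05, 0, 0, 0, 0.25, 5]
    - [0.02, 0.064, -0.005, 0, 0, 0.31, 5]
    - [0.032, 0.074, -0.015, 0, 0, 0.35, 5]
    - [0.041, 0.0784, -0.025, 0, 0, 0.367, 5]
    - [0.0415, 0.0784, -0.03, 0, 0, 0.367, 5]

```text
time: 29.4
position: [0.5054, 0.0302, 0.0926]
tool_rot: [179.9, 24.8, -176.0]
contact_force: [-0.2, -0.5, -1.1]
finger_gap: 0.0147
```

Call:
servo_tool:
  motion:
    - [0, 0, -0.01, 0, 0, 0, 5]
    - [0, 0, -0.025, 0, 0, 0, 5]
    - [0, 0, -0.04, 0, 0, 0, 5]
    - [0, 0, -0.052, 0, 0, 0, 5]
    - [0, 0, -0.06, 0, 0, 0, 5]
    - [0, 0, -0.064, 0, 0, 0, 5]
    - [0, 0, -0.064, 0, 0, 0, 5]
    - [0, 0, -0.064, 0, 0, 0, 5]

```text
time: 30.2
position: [0.5056, 0.0298, 0.0303]
tool_rot: [180.0, 24.9, -176.0]
contact_force: [-0.3, 1.9, -1.0]
finger_gap: 0.0147
```

Run:
```python
from h import *
o=st()
f=grab('scene','s27');crop(f,200,150,320,260,5,'s27c');f=grab('top','t27');crop(f,210,120,330,240,5,'t27c')
hd=o["tool_rot"][2]+180
for n in('t27','s27'):print(n);blade(n,o,hd,.008)
```

```text
t 30.2 pos [0.5056 0.0298 0.0303] rot [ 179.97   24.93 -176.03] F [-0.3  1.9 -1. ] gap 0.0147 J [ -9.    5.6 -52.6   7.4   5.5 -11.8]
t27
0.035 18 0.019 0.0004 -0.013 0.011
0.045 20 0.0163 0.0004 -0.01 0.011
0.055 22 0.0166 0.0002 -0.011 0.013
0.065 24 0.0163 0.0006 -0.012 0.013
0.075 23 0.0153 -0.0003 -0.012 0.012
0.085 23 0.0159 -0.0011 -0.013 0.011
0.095 20 0.0163 0.0005 -0.01 0.011
0.105 22 0.0165 0.0003 -0.011 0.013
0.115 22 0.0148 0.001 -0.011 0.013
0.125 25 0.016 -0.0 -0.012 0.012
0.135 9 0.0148 0.0013 -0.012 0.018
s27
0.035 24 0.0208 0.004 -0.008 0.018
0.045 17 0.0165 0.0026 -0.01 0.015
0.055 17 0.0153 0.003 -0.009 0.016
0.065 19 0.0145 0.004 -0.009 0.016
0.075 21 0.0146 0.0024 -0.01 0.015
0.085 16 0.0154 0.0027 -0.01 0.016
0.095 20 0.0162 0.0043 -0.009 0.016
0.105 21 0.0153 0.0026 -0.01 0.016
0.115 19 0.0158 0.0042 -0.007 0.016
0.125 19 0.0152 0.0038 -0.009 0.015
0.135 11 0.0166 0.0022 -0.009 0.015
```

View pics/s27c.png

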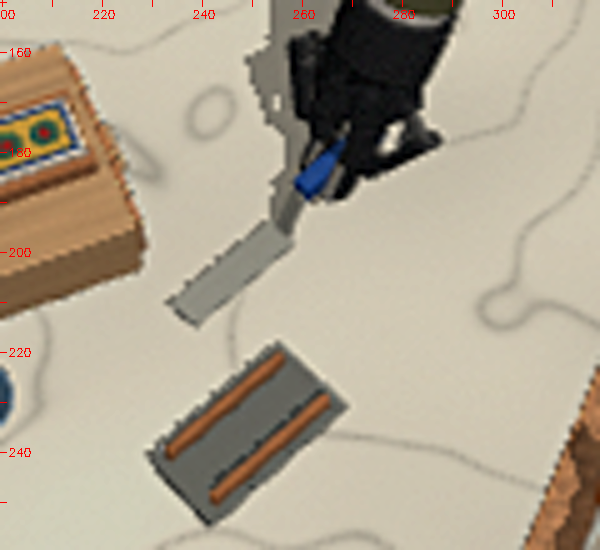

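View pics/t27c.png

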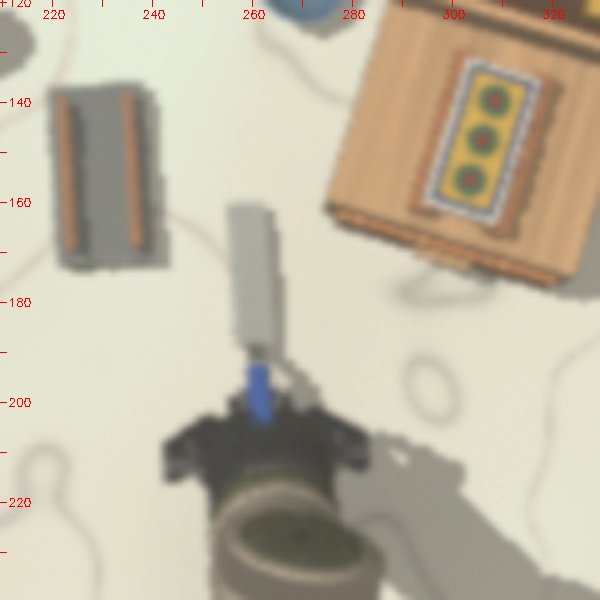

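Call:
servo_tool:
  motion:
    - [0, 0, -0.004, 0, 0, 0, 5]
    - [0, 0, -0.008, 0, 0, 0, 5]
    - [0, 0, -0.0105, 0, 0, 0, 5]
    - [0, 0, -0.0115, 0, 0, 0, 5]
    - [0, 0, -0.0125, 0, 0, 0, 5]
    - [0, 0, -0.013, 0, 0, 0, 5]
    - [0, 0, -0.013, 0, 0, 0, 5]

```text
time: 31.0
position: [0.5051, 0.03, 0.0174]
tool_rot: [180.0, 24.9, -176.0]
contact_force: [-8.6, -1.7, 11.1]
finger_gap: 0.0145
```

```bash
python3 -c "
from h import *
st()"
```

```text
t 31.0 pos [0.5051 0.03   0.0174] rot [ 179.96   24.93 -176.02] F [-8.6 -1.7 11.1] gap 0.0145 J [ -9.    7.1 -53.6   4.9   5.5 -11.8]
```

Call:
servo_tool:
  motion:
    - [0, 0, 0.0008, 0, 0, 0, 5]
    - [0, 0, 0.0008, 0, 0, 0, 5]
  squeeze: 20

```text
time: 31.2
position: [0.5055, 0.0299, 0.0179]
tool_rot: [180.0, 24.9, -176.0]
contact_force: [-0.1, -0.1, -0.8]
finger_gap: 0.0146
```

Call:
servo_tool:
  motion:
    - [0, 0, 0, 0, 0, 0, 25]
    - [0, 0, 0, 0, 0, 0, 35]
    - [0, 0, 0, 0, 0, 0, 45]
    - [0, 0, 0, 0, 0, 0, 55]
    - [0, 0, 0, 0, 0, 0, 60]

```text
time: 31.7
position: [0.5053, 0.0299, 0.0177]
tool_rot: [180.0, 24.9, -176.0]
contact_force: [-0.5, 0.6, -0.4]
finger_gap: 0.0511
```

```bash
python3 -c "
from h import *
st()
f=grab('wrist','w28');f=grab('scene','s28');crop(f,200,150,320,260,5,'s28c')"
```

```text
t 31.7 pos [0.5053 0.0299 0.0177] rot [ 179.96   24.9  -176.02] F [-0.5  0.6 -0.4] gap 0.0511 J [ -9.    7.1 -53.5   5.    5.5 -11.8]
```

View pics/w28.png

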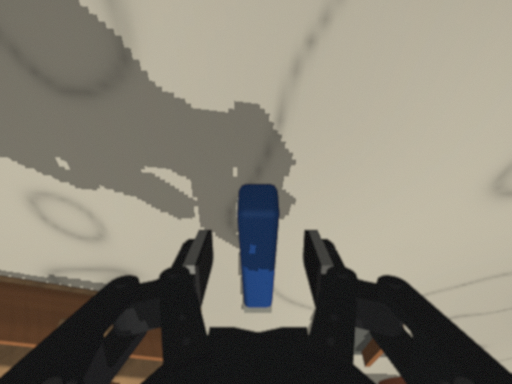

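View pics/s28c.png

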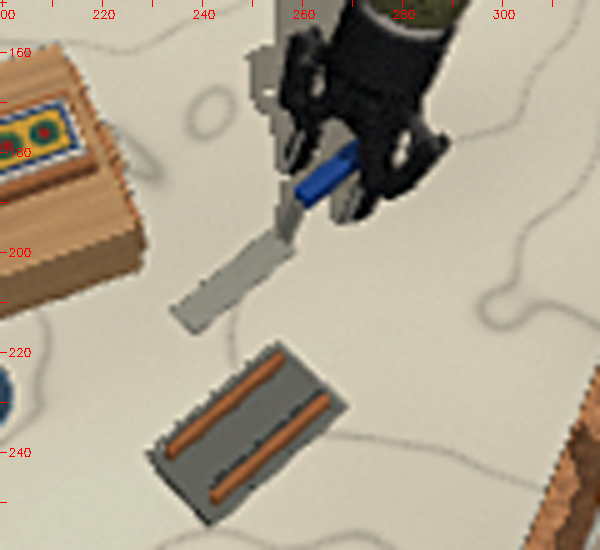

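Call:
servo_tool:
  motion:
    - [-0.003, 0, 0.008, 0, 0, 0, 80]
    - [-0.01, 0, 0.025, 0, 0, 0, 90]
    - [-0.02, 0, 0.05, 0, 0, 0, 100]
    - [-0.03, 0, 0.085, 0, 0, 0, 100]
    - [-0.04, 0, 0.125, 0, 0, 0, 100]
    - [-0.05, 0, 0.165, 0, 0, 0, 100]
    - [-0.055, 0, 0.19, 0, 0, 0, 100]
    - [-0.055, 0, 0.2, 0, 0, 0, 100]

```text
time: 32.6
position: [0.4511, 0.0297, 0.2217]
tool_rot: [-180.0, 25.2, -176.0]
contact_force: [0.2, 0.0, -0.4]
finger_gap: 0.0852
```

Call:
servo_tool:
  motion:
    - [0, 0, 0, 0, 0, 0, 100]
    - [0, 0, 0, 0, 0, 0, 100]
    - [0, 0, 0, 0, 0, 0, 100]

```text
time: 32.9
position: [0.4492, 0.0301, 0.2154]
tool_rot: [179.9, 24.7, -176.1]
contact_force: [-0.7, -0.7, -0.5]
finger_gap: 0.0857
```

Run:
```python
from h import *
o=st()
f=grab('wrist','w29');f=grab('scene','s29');f=grab('top','t29');crop(f,130,95,350,250,3.6,'t29c')
C=cloud(f)
print("tile z",np.median(C[136:158,303:309,2]).round(4))
h=np.radians(4);u0=np.array([np.cos(h),np.sin(h)]);P=C.reshape(-1,3);d=P[:,:2]-np.array([.5053,.0299]);s=d@u0;l=d@np.array([-u0[1],u0[0]])
for a in np.arange(-.06,.15,.015):
    m=(s>a)&(s<a+.015)&(abs(l)<.008); print(round(a,3),np.median(P[m,2]).round(4),end='; ')
```

```text
t 32.9 pos [0.4492 0.0301 0.2154] rot [ 179.9    24.68 -176.05] F [-0.7 -0.7 -0.5] gap 0.0857 J [-10.6 -15.5 -39.6  42.    6.1 -13.2]
tile z 0.0829
-0.06 0.0482; -0.045 0.0478; -0.03 0.0474; -0.015 0.0471; 0.0 0.0485; 0.015 0.0363; 0.03 0.0057; 0.045 0.0035; 0.06 0.003; 0.075 0.0045; 0.09 0.0049; 0.105 0.0038; 0.12 0.0026; 0.135 0.0013;
```

View pics/s29.png

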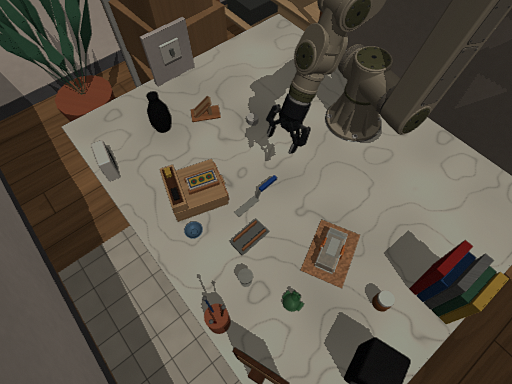

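View pics/t29c.png

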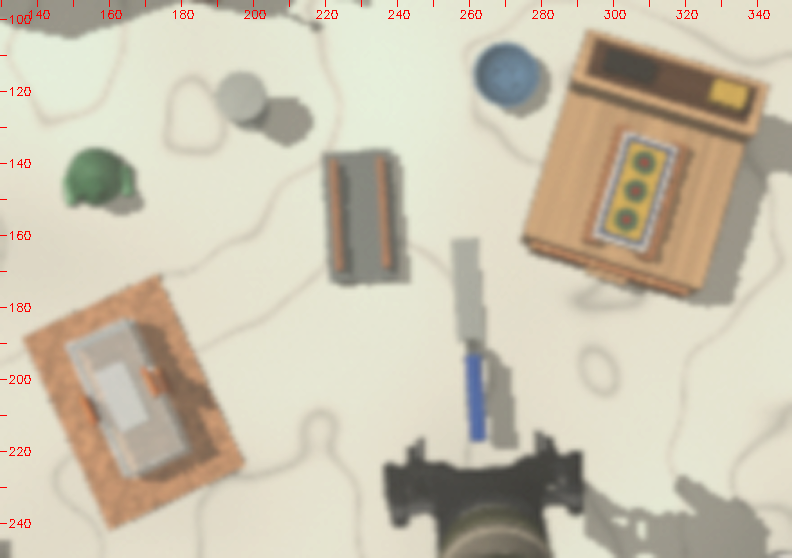

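Run:
```python
from h import *
f=load('t29');crop(f,280,110,340,180,8,'t29d');f2=load('s29');crop(f2,155,150,240,225,8,'s29d')
h=np.radians(-17);u=np.array([np.cos(h),np.sin(h)]);n=np.array([-u[1],u[0]])
P=np.array([onz(f,a,b,.082)[:2] for a,b in [(308.7,139.5),(306.2,147.4),(303.7,155.3)]]);e=P.mean(0)-np.array((.6693,-.1129));a=P[0]-P[2];print(e@u,e@n,np.degrees(np.arctan2(a[1],a[0])))
```

```text
0.001424672161329265 -0.0002089838943895723 -17.690882244944085
```

View pics/t29d.png

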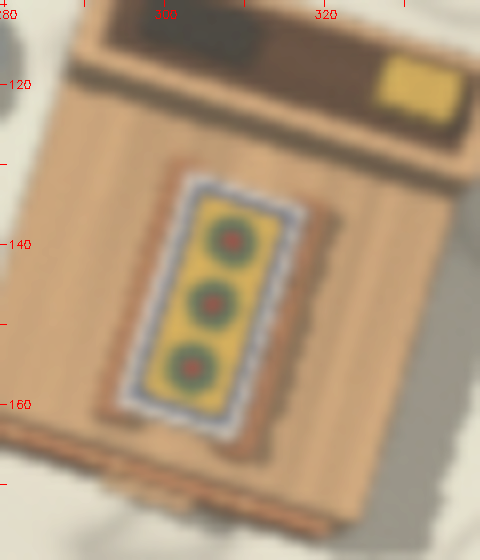

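View pics/s29d.png

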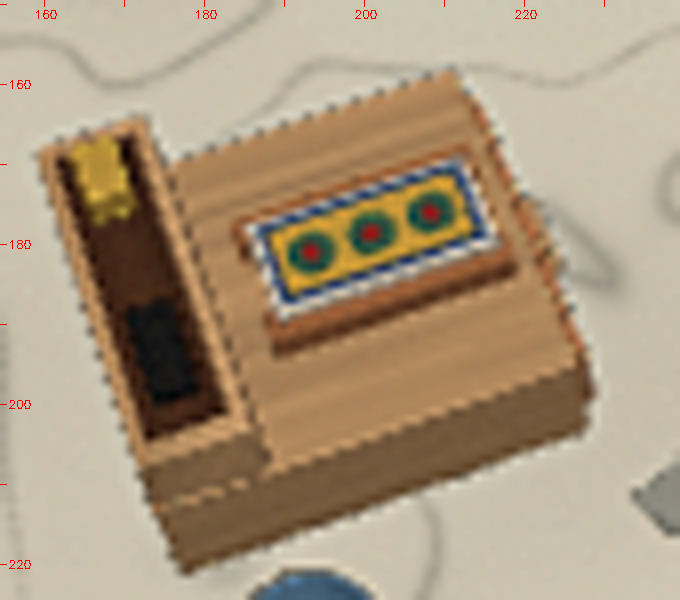

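```bash
python3 -c "
from workcell import ctrl
print(ctrl.finish_job())"
```

```text
the job is handed in; nothing more can be done
None
```

The job is done as asked and handed in at about 33 s; the hand-in gave no verdict.

- **Cover:** I pinched the tabs to about 54 mm, lifted the cover straight off and stood it on the cork mat. It sat within about 2 mm of the mat's centre and wholly on it.
- **Tile:** I took the spatula from its rest, levelled it and slid the blade under the tile, then carried the tile level to the display battens. The gripper never touched it. In the last top picture it lies painted face up, about 1.5 mm from centre lengthwise and under 0.5 mm sideways. Its top is at z 83 mm, against 82 expected.
- **Spatula:** I drew it out and laid it on the shelf between the cradle and the organiser. Blade depth readings are 1–6 mm and handle-top readings 47–48.5 mm, so the blade lies flat. It is released, and the arm stands clear with the fingers open.
- **Bystanders:** In the last pictures they stand where they were; I checked this by eye only.

**Disagreements and close calls:**
- The scene camera read 2–3 mm off from the top camera in absolute position. Each camera still had the tile within about 1 mm of the batten centre before I set it down.
- My readings of the battens' direction ranged from -15° to -17.5°. I laid the tile at about -17°.
- Joint 3 came within about 0.1° of its limit just before I slid the blade in, but never read past it.
- Pressing the blade onto the shelf gave about 14 N on the wrist for a moment, which I relieved before letting go.

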